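# Free the seized pin and unload the tube cradle

### The job

The locking pin of the tube cradle has seized: take its flat head and work it loose by twisting it back and forth while pulling it out along its leaning bore, first clockwise (as seen from the head), then anticlockwise, a good 20 degrees or more to each side of where it stood and a little farther out with each twist, and then put it tip first into the empty tin. Next lift the retaining bar out of its two open brackets and lay it flat in the tray, and last take the square tube out of the cradle and lay it flat in the tray beside the bar. Lower things rather than dropping or flinging them, and leave the jar, the wooden block and the screwdriver alone.

Things in the scene. Friction and masses are not known exactly. Their poses are not given: they have to be found in the camera images.
- cradle: fixed dark steel cradle, left or right on the bench, turned up to 0.2 rad; base plate 170 (x) x 270 (y) x 12 mm, origin at the centre of its underside. The bar lies along its y at x = 0 in two U brackets; below it the tube lies along x at y = 0 on supports at x = -50 and +50 (tops 30 mm high, side lugs up to z = 46 mm); between them the fingers have 76 mm of room
- bracket_a (a point): slot floor of the bracket at the cradle's +y side, 70 mm from the cradle's middle, 62 mm above the bench; open-topped slot 23 mm wide in x, 16 mm long in y, walls 8 mm thick and 18 mm high
- bracket_b (a point): the same of the other bracket, 70 mm to the cradle's -y side
- housing: pin's housing on the cradle, block 39 x 42 x 45 mm; origin in the bore's mouth at (30, 100, 70) mm in the cradle frame, z out along the bore, leaning 30 deg from vertical to the cradle's -x; y as the cradle's. Bore 45 mm deep. It grips the pin all the way: a straight pull takes 20 to 35 N, twisting 0.15 to 0.3 N m; while twisting, far less pull is needed
- pin: loose steel pin, 140 mm, 0.25 kg: shank 16 mm dia., 92 mm long, collar 26 dia. x 6 mm, flat head 14 (x) x 60 (y) x 42 (z) mm, its middle 119 mm from the tip. Origin at the tip's centre, z from tip to head. At the start 40 mm of it are in the bore, its axes as the housing's, and its shank leans over the bar and stops it from being lifted more than about 7 mm
- wing_end (a point): middle of the narrow end face of the pin's head at the pin's +y side: 30 mm from the pin's axis, 119 mm from the tip
- bar: loose steel retaining bar 20 (x) x 250 (y) x 20 mm, 0.5 kg, with a raised grip 20 (x) x 60 (y) x 24 mm on the middle of its top, so 44 mm high there; origin at the centre of its underside, y along the bar. At the start it lies in the two brackets, underside 62 mm above the bench, 2 mm above the tube
- tube: loose square steel tube 30 x 30 mm, 160 mm long (x), 0.35 kg; origin at its centre, which is 45 mm above the bench at the start; x along the tube
- tray: fixed open aluminium tray on the bench, on the other side than the cradle, outside 200 (x) x 300 (y) x 28 mm high, walls and floor 5 mm; origin at the centre of its underside. Turned up to 0.2 rad
- tin: fixed round open aluminium tin, 84 mm across the rim, 85 mm high, somewhat narrower at the foot, floor about 5 mm thick, between cradle and tray and farther from the robot; origin at the centre of its underside
- jar: bystander: small white jar, 56 mm dia., 55 mm high, near the robot between cradle and tray; origin at the centre of its underside
- block: bystander: wooden block 70 x 100 x 50 mm beyond the tin, to the left; origin at the centre of its underside
- driver: bystander: screwdriver lying on the bench beyond the tin, to the right; origin on its underside
Not all that is in view belongs to the job. What is shaped like the pin but purple is not meant.

How it is judged:
By the outcome, as a careful person would: the job done as asked, in the order asked, and still so for the second after the job is handed in, with the robot touching nothing.
It also fails if it takes over 72 s, if anything falls off the work surface, if the arm or the gripper's body presses on something with over 40 N, if the wrist force passes 120 N, or if a joint passes its speed limit or range.

### The arm

A 6-joint arm with a two-finger parallel gripper is mounted at the origin on the work surface. World frame = base frame: x ahead of the robot, y to its left, z up, the work surface at z = 0. Lengths are in mm, angles in degrees, forces in N, time in s.
With the tool pointing down it reaches from about 375 to 925 mm from the base axis. Payload 5.7 kg.
Tool frame: the origin (TCP) lies at the very end of the fingers, on their centre line; the grasp point (between the pads) lies grip_point_offset behind it (grip_point_offset is the distance from the TCP to the grasp point, in mm); y points along the fingers, z is the direction in which the jaws open and shut, and the axes are right-handed (so a half turn about y gives the same grasp; the last joint's range is limited). The gripper opens to 85 mm and grips with 20 to 120 N. Pads are 22 mm wide; open, the fingers measure 114 mm over their backs; the gripper's body (76 mm by 85 mm) begins 54 mm behind the grasp point. The pads swing forward as they close: fully open they stand 13 mm farther back than shut.
Start: joints at [64.624, 20.558, 86.54, -0, 72.909, -6.595], TCP at [193.169, 568.022, 231.267] pointing down, gripper open.
Joint ranges: [-170.27, 170.27], [-57.76, 135], [12.27, 136.19], [-55.21, 235.2], [11.17, 155.16], [-170.74, 170.74]. Speed limits (degrees/s): [136.94, 136.94, 180, 180, 180, 180].

### API

Orientations are given as [roll, pitch, yaw] about the fixed x, y, z axes, in that order (R = Rz(yaw) Ry(pitch) Rx(roll)).
In Python, from station import get_obs, capture, camera_model, finish_job, grip_point_offset gives the robot as it stands.
- The arm moves only by the tool jog_arm, never from a script. Its argument "moves" is a list of rows, each a list of 7 numbers: the shift along the world's x, y, z in cm, then the turn, a rotation vector about the world's x, y, z in rad, then the closure, from 0 (fully open) to 1 (shut). In form: [[x, y, z, ax, ay, az, jaw], ...]. A call has 1 to 8 rows; each row shifts and turns the commanded pose from where the row before left it; what a row does not reach is not made up. A row lasts 1/10 s, in which the tool goes at most 50 mm and 8.59 degrees, less where a joint would pass 70% of its speed; a pose out of reach is approached as far as the arm can. A call with a gripper value outside its range is refused whole. The fingers move at their own pace and stop on an object; "newtons" is the grip in N (left out, the last holds). Time passes only in rows, so rows that do not move let the fingers close. It gives the time, the measured TCP pose, the force and the opening at its end, in the units of the state.
- get_obs(): the state, without advancing time (a new reading comes with each control period).
- capture(name): name is "scene" or "top"; returns the picture (420x560x3 uint8, blue, green, red); there is no depth.
- camera_model(name): a dict with "K" (3x3 intrinsics, pixels), "k1" (the pictures are not rectified: a ray, as slopes to the right and down, at radius r is drawn at 1 + k1 r^2 times it, then the intrinsics apply), "world_to_cam" (4x4, takes a point from world to camera coordinates). Camera axes: x right, y down, z forward; pixel columns grow to the right and rows downward; lengths in mm; the calibration is good to about 2 mm. A picture is of the moment at which its call begins. camera_model takes no time and is no camera call.
- finish_job(): hands the job in, once; it reports no verdict.
The state is a dict: "clock": time; "joints": joint angles; "joint_velocities": joint speeds; "joint_efforts": joint torques, N m; "tcp_pos": TCP position; "eef_rot": TCP orientation; "ft_force": force on the tool from outside, world axes, zero at the start; "moment": the same for the moment, N m; "finger_gap": opening from 0.0 (shut) to 1.0 (fully open).
Only numpy, scipy, OpenCV 4.12 (cv2) and the standard library are available. Lean on these libraries where they do the work, as an engineer would, in place of code of your own. Each camera call takes 0.05 s, during which the arm holds its last target.

## Working session

There is one attempt and no reset: what is moved stays moved. The work goes in short steps, Python scripts to look and compute and a tool call to move; the robot and the scene stay as the last step left them, time stands still between calls to the robot, and variables do not carry over. Pictures are saved under pics/ and viewed, and the job is handed in when it is done.

Besides the shell and the picture viewer there is one more tool, called after ">>>" as name([rows], argument=value, ...), one row to a line, values as JSON. jog_arm: Moves the arm, as the interface text tells. Its arguments: {"type":"object","properties":{"moves":{"type":"array","items":{"type":"array","items":{"type":"number"}}},"newtons":{"type":"number"}},"required":["moves"]}

```bash
ls; mkdir -p pics
python3 - <<'E'
from station import *
import cv2,numpy as np
print(get_obs(), grip_point_offset if not callable(grip_point_offset) else grip_point_offset())
for n in("scene","top"):
    cv2.imwrite(f"pics/{n}0.png",capture(n)); print(n,camera_model(n))
E
```

```text
pics
{'clock': 0.0, 'joints': array([ 6.46246528e+01,  2.05983245e+01,  8.65996476e+01, -1.06225944e-03,
        7.29074847e+01, -6.59607752e+00]), 'joint_velocities': array([ 0.02840424,  0.03074287,  0.04904836, -0.0427044 , -0.1047123 ,
        0.01919521]), 'joint_efforts': array([ 7.84408621e-04, -5.27612293e+01, -2.78609544e+01, -2.95950131e-04,
        1.33139294e-02,  7.81562676e-06]), 'tcp_pos': array([192.88698168, 567.43117736, 230.4451447 ]), 'eef_rot': array([-9.01048753e+01,  1.11056761e-02, -1.87789667e+01]), 'ft_force': array([-0.02714511,  0.47168662, -0.15052257]), 'moment': array([ 0.03954132, -0.00546068, -0.00044224]), 'finger_gap': 0.999709783033334} 18.700000000000003
scene {'K': array([[482.76918472,   0.        , 280.06703126],
       [  0.        , 482.76918472, 207.74621513],
       [  0.        ,   0.        ,   1.        ]]), 'k1': -0.11663074035202817, 'world_to_cam': array([[-8.68359096e-01,  4.95933035e-01,  1.70453849e-03,
         4.26809863e+02],
       [ 4.07553269e-01,  7.15559593e-01, -5.67340111e-01,
        -1.19398054e+02],
       [-2.82582402e-01, -4.91960256e-01, -8.23481811e-01,
         1.42445243e+03],
       [ 0.00000000e+00,  0.00000000e+00,  0.00000000e+00,
         1.00000000e+00]])}
top {'K': array([[546.24421008,   0.        , 285.62160337],
       [  0.        , 546.24421008, 216.46330407],
       [  0.        ,   0.        ,   1.        ]]), 'k1': -0.07094789081128702, 'world_to_cam': array([[-4.87012165e-03, -9.99984975e-01,  2.51611673e-03,
        -1.45506034e+01],
       [-9.78814461e-01,  4.25194749e-03, -2.04705086e-01,
         5.19182763e+02],
       [ 2.04691312e-01, -3.45975012e-03, -9.78820462e-01,
         1.57546522e+03],
       [ 0.00000000e+00,  0.00000000e+00,  0.00000000e+00,
         1.00000000e+00]])}
```

View pics/scene0.png

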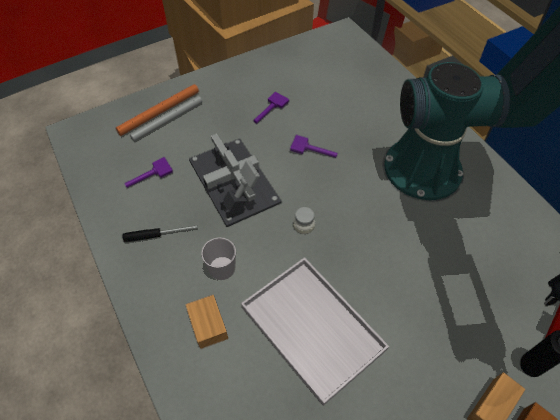

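View pics/top0.png

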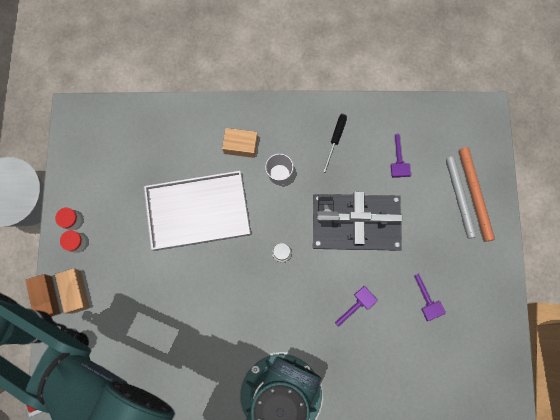

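Run:
```python
import cv2,numpy as np
t=cv2.imread("pics/top0.png")[185:258,305:410]; s=cv2.imread("pics/scene0.png")[130:230,180:290]
cv2.imwrite("pics/c_top.png",cv2.resize(t,None,fx=7,fy=7,interpolation=cv2.INTER_CUBIC))
cv2.imwrite("pics/c_scene.png",cv2.resize(s,None,fx=6,fy=6,interpolation=cv2.INTER_CUBIC))
```

```text
(no output)
```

View pics/c_top.png

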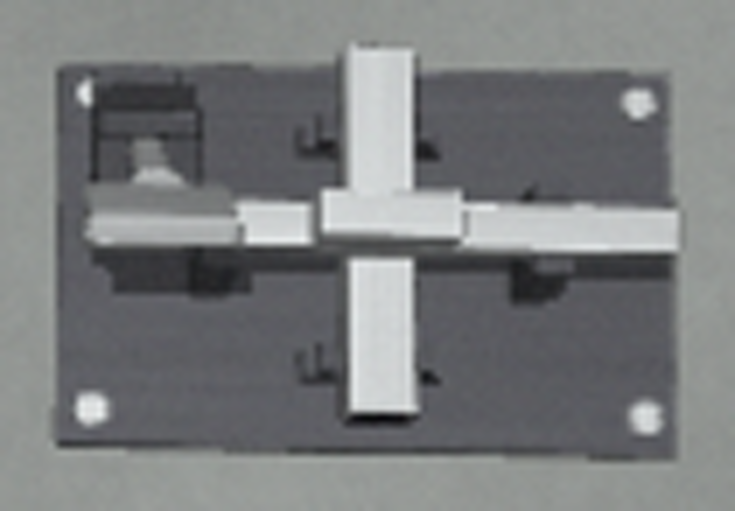

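View pics/c_scene.png

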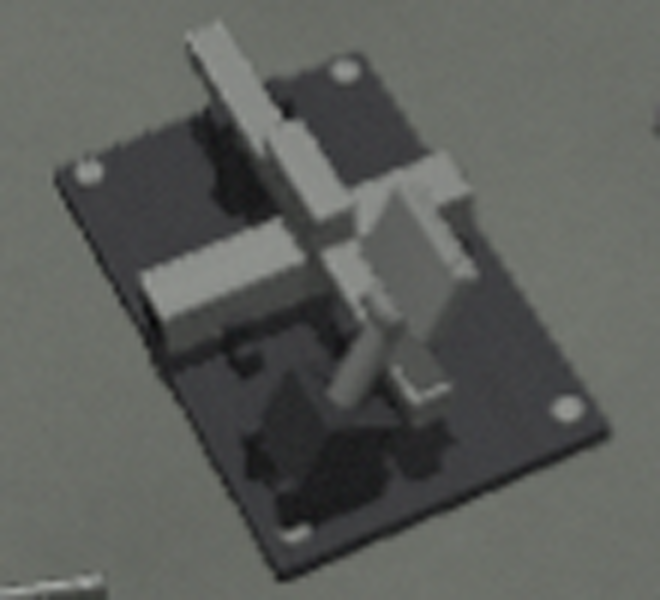

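```bash
cat > h.py <<'E'
import numpy as np,cv2
from station import *
from scipy.spatial.transform import Rotation as R
def ray(cam,uv):
    m=camera_model(cam);K=m['K'];D=np.array([m['k1'],0,0,0,0])
    p=cv2.undistortPoints(np.array([[uv]],float),K,D,criteria=(3,50,1e-10))[0,0] if 0 else cv2.undistortPoints(np.array([[uv]],float),K,D)[0,0]
    W=m['world_to_cam'];Rm=W[:3,:3];c=-Rm.T@W[:3,3]
    d=Rm.T@np.array([p[0],p[1],1]);return c,d
def onz(cam,uv,z):
    c,d=ray(cam,uv);return c+d*(z-c[2])/d[2]
def proj(cam,P):
    m=camera_model(cam);W=m['world_to_cam']
    return cv2.projectPoints(np.array(P,float).reshape(-1,1,3),cv2.Rodrigues(W[:3,:3])[0],W[:3,3],m['K'],np.array([m['k1'],0,0,0,0]))[0][:,0]
def tri(uv1,uv2):
    a,d=ray('top',uv1);b,e=ray('scene',uv2);d/=np.linalg.norm(d);e/=np.linalg.norm(e)
    A=np.stack([d,-e],1);t=np.linalg.lstsq(A,b-a,rcond=None)[0];p=a+t[0]*d;q=b+t[1]*e
    return (p+q)/2,np.linalg.norm(p-q)
E
python3 - <<'E'
from h import *
np.set_printoptions(precision=1,suppress=True)
t=[(313.3,194.4),(400.4,195.3),(401.7,250.4),(313.1,248.6)]
P=np.array([onz('top',p,12) for p in t]);print(P);print("len",[np.linalg.norm(P[i]-P[(i+1)%4]) for i in range(4)],P.mean(0))
# bolts in crop top
b=np.array([(88,93),(638,102),(646,416),(92,408)])/7+[305,185]
B=np.array([onz('top',p,14) for p in b]);print(B,B.mean(0))
s=np.array([(57,175),(362,55),(608,428),(283,575)])/6+[180,130]
S=np.array([onz('scene',p,12) for p in s]);print(S);print("len",[np.linalg.norm(S[i]-S[(i+1)%4]) for i in range(4)],S.mean(0))
for Q in(P,B,): print("yaw",np.degrees([np.arctan2(*(-(Q[0]-Q[1])[[0]],(Q[0]-Q[1])[1])),np.arctan2(-(Q[3]-Q[2])[0],(Q[3]-Q[2])[1])]), np.degrees(np.arctan2((Q[0]-Q[3])[1],(Q[0]-Q[3])[0])),np.degrees(np.arctan2((Q[1]-Q[2])[1],(Q[1]-Q[2])[0])))
Q=S[[3,0,1,2]] # order: scene bottom = +x+y? 
print("yawS",[np.degrees(np.arctan2(-(Q[0]-Q[1])[0],(Q[0]-Q[1])[1])),np.degrees(np.arctan2(-(Q[3]-Q[2])[0],(Q[3]-Q[2])[1]))])
# tray outer corner top view, tin, jar
E
```

```text
[[ 597.1 -102.9   12. ]
 [ 593.3 -372.9   12. ]
 [ 421.1 -368.7   12. ]
 [ 428.2  -99.7   12. ]]
len [np.float64(270.0616536528467), np.float64(172.17798384776916), np.float64(269.05563456210757), np.float64(168.940470001126)] [ 509.9 -236.1   12. ]
[[ 584.2 -115.8   14. ]
 [ 579.2 -358.6   14. ]
 [ 439.2 -355.6   14. ]
 [ 444.  -115.1   14. ]] [ 511.7 -236.3   14. ]
[[ 593.7 -363.3   12. ]
 [ 426.2 -359.3   12. ]
 [ 433.1  -95.2   12. ]
 [ 599.4  -97.2   12. ]]
len [np.float64(167.53121272291958), np.float64(264.2118001300071), np.float64(166.30648134433775), np.float64(266.13723171288007)] [ 513.1 -228.8   12. ]Traceback (most recent call last):
  File "<stdin>", line 10, in <module>
ValueError: setting an array element with a sequence. The requested array has an inhomogeneous shape after 1 dimensions. The detected shape was (2,) + inhomogeneous part.
```

Run:
```python
import cv2,numpy as np
t=cv2.imread("pics/top0.png");s=cv2.imread("pics/scene0.png")
cv2.imwrite("pics/c_tray.png",cv2.resize(t[145:265,135:300],None,fx=4.8,fy=4.8,interpolation=cv2.INTER_CUBIC))
cv2.imwrite("pics/c_tin_s.png",cv2.resize(s[200:300,150:330],None,fx=4.4,fy=4.4,interpolation=cv2.INTER_CUBIC))
```

```text
(no output)
```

View pics/c_tray.png

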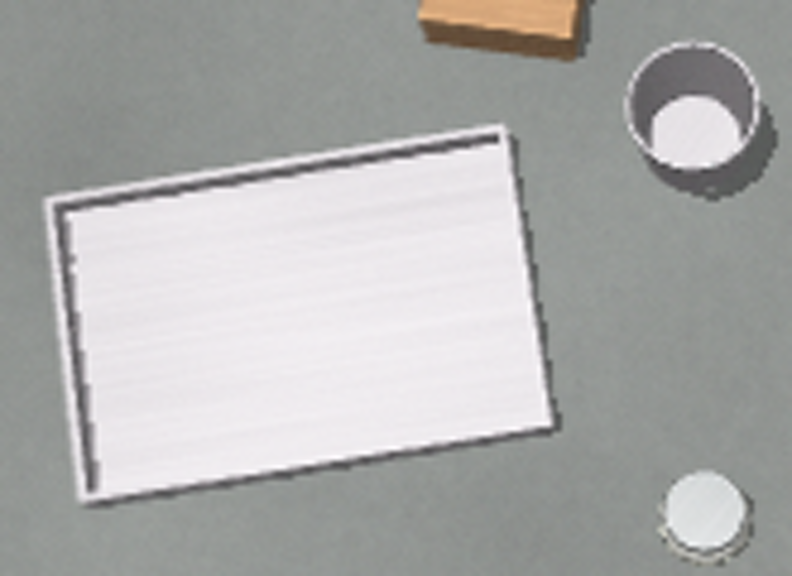

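View pics/c_tin_s.png

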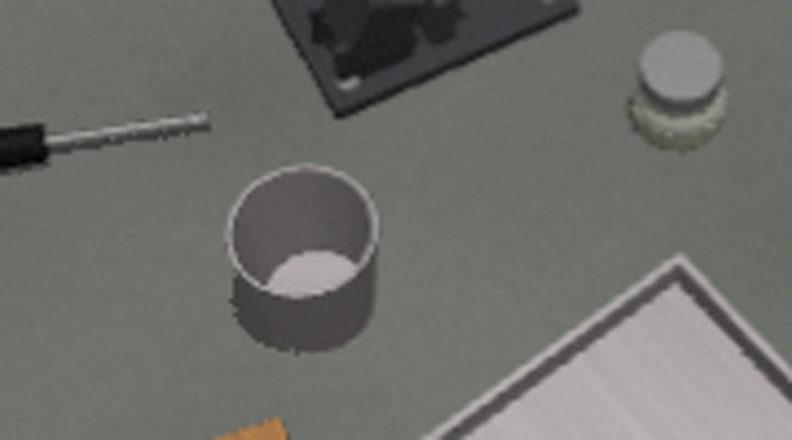

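```bash
cat >> h.py <<'E'
np.set_printoptions(precision=1,suppress=True)
def cr(C,yaw,p):
    return np.array(C)+R.from_euler('z',yaw,degrees=True).apply(np.array(p,float))
ax=np.array([-.5,0,np.sqrt(.75)]);px=np.array([np.sqrt(.75),0,.5]);yy=np.array([0,1.,0])
M=np.array([30,100,70.])
def pts():
    d={}
    for i,(sx,sy) in enumerate([(1,1),(1,-1),(-1,-1),(-1,1)]):
        d['h%d'%i]=M+ax*100+px*7*sx+yy*30*sy
        d['g%d'%i]=M+ax*58+px*7*sx+yy*30*sy
        d['b%d'%i]=np.array([10*sx,125*sy,82])
        d['t%d'%i]=np.array([80*sx,15*sy,60])
        d['p%d'%i]=np.array([85*sx,135*sy,12])
        d['r%d'%i]=np.array([10*sx,30*sy,106])
    return d
def overlay(C,yaw,fn,pre):
    for cam,(x0,y0,x1,y1),f in(('top',(305,185,410,258),7),('scene',(180,130,290,230),6)):
        im=cv2.resize(cv2.imread(pre%cam)[y0:y1,x0:x1],None,fx=f,fy=f,interpolation=cv2.INTER_CUBIC)
        d=pts()
        for k,c in zip('hgbtpr',[(0,0,255),(0,255,255),(0,255,0),(255,0,0),(255,0,255),(255,255,0)]):
            q=proj(cam,[cr(C,yaw,d[k+str(i)]) for i in range(4)])
            q=((q+.5-[x0,y0])*f-.5).astype(int)
            cv2.polylines(im,[q.reshape(-1,1,2)],True,c,1)
        cv2.imwrite(fn%cam,im)
E
python3 - <<'E'
from h import *
overlay([511.5,-235,0],-1.2,"pics/ov1_%s.png","pics/%s0.png")
# tray corners px in top crop (outer rim z=28)
q=np.array([(44,200),(506,124),(558,430),(82,503)])/4.8+[135,145]-.4
P=np.array([onz('top',p,28) for p in q]);print(P,P.mean(0),[np.linalg.norm(P[i]-P[(i+1)%4]) for i in range(4)])
# tin rim ellipse
q=np.array([(625,105),(760,105),(692,41),(692,171)])/4.8+[135,145]-.4
T=np.array([onz('top',p,85) for p in q]);print(T,T.mean(0))
q=np.array([(228,230),(379,230),(303,163),(303,297)])/4.4+[150,200]-.4
T=np.array([onz('scene',p,85) for p in q]);print(T,T.mean(0))
q=np.array([(704,510)])/4.8+[135,145]-.4
print('jar',onz('top',q[0],55))
E
```

```text
[[621.4 419.4  28. ]
 [670.3 123.1  28. ]
 [470.4  87.9  28. ]
 [425.2 385.9  28. ]] [546.8 254.1  28. ] [np.float64(300.32407010282657), np.float64(202.91820406985556), np.float64(301.38439582417124), np.float64(199.0724613764829)]
[[665.2  44.5  85. ]
 [664.8 -39.4  85. ]
 [706.7   2.8  85. ]
 [622.5   3.   85. ]] [664.8   2.7  85. ]
[[701.8 -16.1  85. ]
 [629.3  24.9  85. ]
 [647.  -34.6  85. ]
 [683.7  41.6  85. ]] [665.4   3.9  85. ]
jar [415.5  -3.6  55. ]
```

View pics/ov1_top.png

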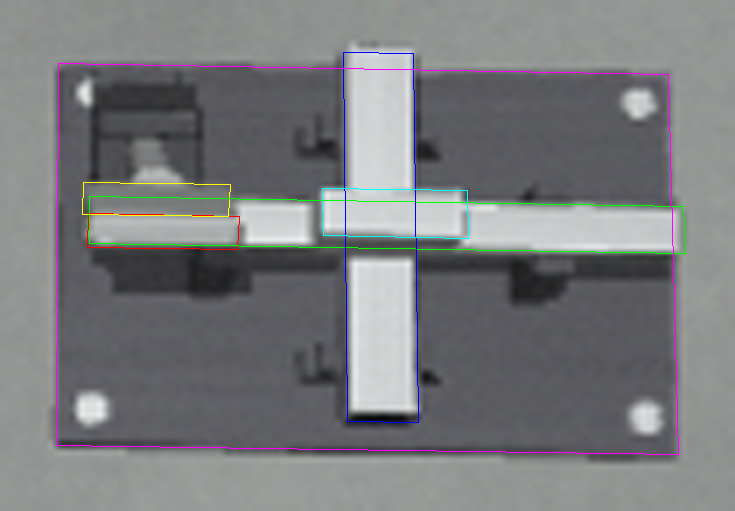

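View pics/ov1_scene.png

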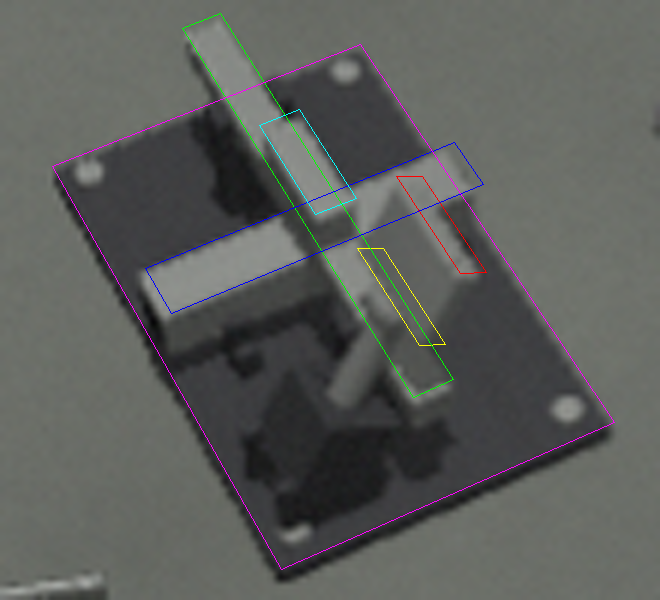

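```bash
cat >> h.py <<'E'
C0=np.array([512,-234.5,0]);YAW=-1.2
Rc=R.from_euler('z',YAW,degrees=True)
def Rt(y,z):
    y=np.array(y,float);z=np.array(z,float);return Rc*R.from_matrix(np.stack([np.cross(y,z),y,z],1))
def cur():
    o=get_obs();return o['tcp_pos'],R.from_euler('xyz',o['eef_rot'],degrees=True),o
def delta(p,Rg):
    q,r,o=cur();d=(p-q)/10;rv=(Rg*r.inv()).as_rotvec()
    print('cur',q,'tgt',p,'d_cm',np.round(d,2),'rv',np.round(rv,3),np.round(np.degrees(np.linalg.norm(rv)),1),'deg F',o['ft_force'],'M',np.round(o['moment'],2),'t',round(o['clock'],2),'gap',round(o['finger_gap'],3))
    return d,rv
def pinpose(s,tw=0): # TCP at distance s from mouth along bore
    r=Rt(-ax,px); r=R.from_rotvec(Rc.apply(ax)*np.radians(tw))*r
    return cr(C0,YAW,M+ax*s),r
E
python3 - <<'E'
from h import *
delta(*pinpose(130)); delta(*pinpose(64))
E
```

```text
cur [192.9 567.5 230.5] tgt [ 479.1 -133.8  182.6] d_cm [ 28.6 -70.1  -4.8] rv [ 0.3 -0.5 -1.2] 77.6 deg F [-0.9 -0.1 -0. ] M [-0.  0.  0.] t 0.1 gap 0.997
cur [192.9 567.5 230.5] tgt [ 512.1 -134.5  125.4] d_cm [ 31.9 -70.2 -10.5] rv [ 0.3 -0.5 -1.2] 77.6 deg F [-0.9 -0.1 -0. ] M [-0.  0.  0.] t 0.1 gap 0.997
```

>>> jog_arm([
  [4, -3, 1, 0, 0, 0, 0.3],
  [4, -5, 1, 0, 0, 0, 0.4],
  [4, -5, 1, 0, 0, 0, 0.5],
], newtons=110)

```text
clock: 0.4
tcp_pos: [294.7, 460.3, 256.2]
eef_rot: [-90.1, 0.0, -18.7]
ft_force: [0.8, -0.4, -0.5]
finger_gap: 0.519
```

```bash
sed -i 's/^np.set_printoptions.*/np.set_printoptions(precision=3,suppress=True)/' h.py
python3 - <<'E'
from h import *
delta(*pinpose(150))
E
```

```text
cur [294.708 460.311 256.227] tgt [ 469.104 -133.58   199.904] d_cm [ 17.44 -59.39  -5.63] rv [ 0.322 -0.459 -1.235] 77.7 deg F [ 0.847 -0.396 -0.509] M [-0.02 -0.06  0.04] t 0.4 gap 0.519
```

>>> jog_arm([
  [2.5, -4.0, 0, 0.032, -0.046, -0.124, 0.5],
  [2.5, -4.2, 0, 0.032, -0.046, -0.124, 0.5],
  [2.5, -4.2, 0, 0.032, -0.046, -0.124, 0.5],
  [2.0, -4.5, 0, 0.032, -0.046, -0.124, 0.5],
  [1.5, -4.5, 0, 0.032, -0.046, -0.124, 0.5],
  [1, -4.5, 0, 0.032, -0.046, -0.124, 0.5],
  [1, -4.5, 0, 0.032, -0.046, -0.124, 0.5],
  [1, -4.5, 0, 0.032, -0.046, -0.124, 0.5],
])

```text
clock: 1.2
tcp_pos: [433.7, 110.7, 256.4]
eef_rot: [-65.4, -3.1, -77.5]
ft_force: [-0.0, 0.3, 0.4]
finger_gap: 0.5
```

Run:
```python
from h import *
delta(*pinpose(150))
```

```text
cur [433.707 110.669 256.445] tgt [ 469.104 -133.58   199.904] d_cm [  3.54 -24.42  -5.65] rv [ 0.063 -0.09  -0.236] 14.9 deg F [-0.006  0.297  0.392] M [-0.    0.21  0.03] t 1.2 gap 0.5
```

>>> jog_arm([
  [0.4, -4.3, -0.8, 0.02, -0.03, -0.08, 0.5],
  [0.4, -4.3, -0.8, 0.02, -0.03, -0.08, 0.5],
  [0.4, -4.3, -0.8, 0.01, -0.015, -0.04, 0.5],
  [0.4, -4.3, -0.8, 0, 0, 0, 0.5],
  [0.3, -3, -0.8, 0, 0, 0, 0.5],
  [0, 0, 0, 0, 0, 0, 0.5],
  [0, 0, 0, 0, 0, 0, 0.5],
])

```text
clock: 1.9
tcp_pos: [452.3, -87.3, 216.3]
eef_rot: [-61.1, -0.7, -89.0]
ft_force: [-0.4, 1.0, -0.4]
finger_gap: 0.497
```

Run:
```python
from h import *
delta(*pinpose(150));print(get_obs()['joints'])
cv2.imwrite("pics/top1.png",capture('top'));cv2.imwrite("pics/scene1.png",capture('scene'))
```

```text
cur [452.298 -87.306 216.33 ] tgt [ 469.104 -133.58   199.904] d_cm [ 1.68 -4.63 -1.64] rv [ 0.013 -0.019 -0.039] 2.6 deg F [-0.441  0.959 -0.402] M [ 0.04  0.28 -0.02] t 1.9 gap 0.497
[-31.593  -1.934 125.789  26.849  33.818 -52.324]
```

>>> jog_arm([
  [0.8, -2.3, -0.8, 0.013, -0.019, -0.039, 0.5],
  [0.9, -2.3, -0.8, 0, 0, 0, 0.5],
  [0, 0, 0, 0, 0, 0, 0.5],
  [0, 0, 0, 0, 0, 0, 0.5],
])

```text
clock: 2.4
tcp_pos: [469.7, -131.3, 200.7]
eef_rot: [-60.0, 0.0, -91.0]
ft_force: [-0.0, 1.0, 0.9]
finger_gap: 0.499
```

Run:
```python
from h import *
delta(*pinpose(150));delta(*pinpose(66));print(get_obs()['joints'])
for n,(x0,y0,x1,y1),f in(('top',(290,150,430,265),5.5),('scene',(170,100,310,235),4.4)):
    im=capture(n);cv2.imwrite(f"pics/{n}2.png",im);cv2.imwrite(f"pics/{n}2c.png",cv2.resize(im[y0:y1,x0:x1],None,fx=f,fy=f,interpolation=cv2.INTER_CUBIC))
```

```text
cur [ 469.712 -131.346  200.724] tgt [ 469.104 -133.58   199.904] d_cm [-0.06 -0.22 -0.08] rv [-0.     0.001 -0.004] 0.2 deg F [-0.016  1.04   0.915] M [-0.04  0.2  -0.03] t 2.4 gap 0.499
cur [ 469.712 -131.346  200.724] tgt [ 511.095 -134.459  127.158] d_cm [ 4.14 -0.31 -7.36] rv [-0.     0.001 -0.004] 0.2 deg F [-0.016  1.04   0.915] M [-0.04  0.2  -0.03] t 2.4 gap 0.499
[-37.163   2.642 124.992  33.973  31.939 -62.096]
```

View pics/scene2c.png

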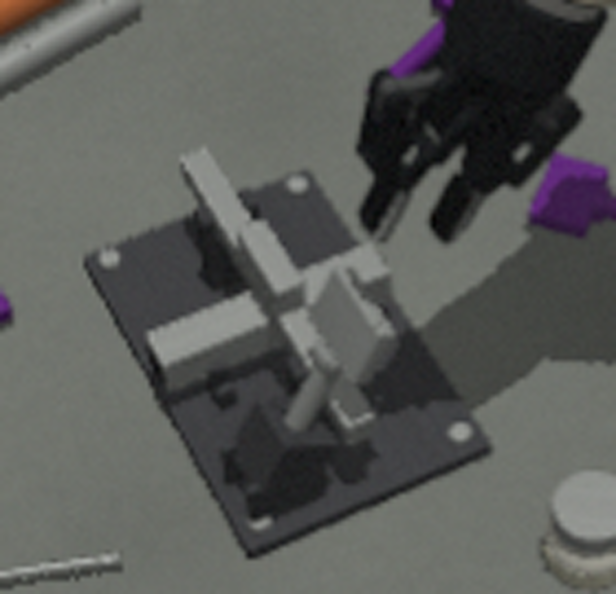

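View pics/top2c.png

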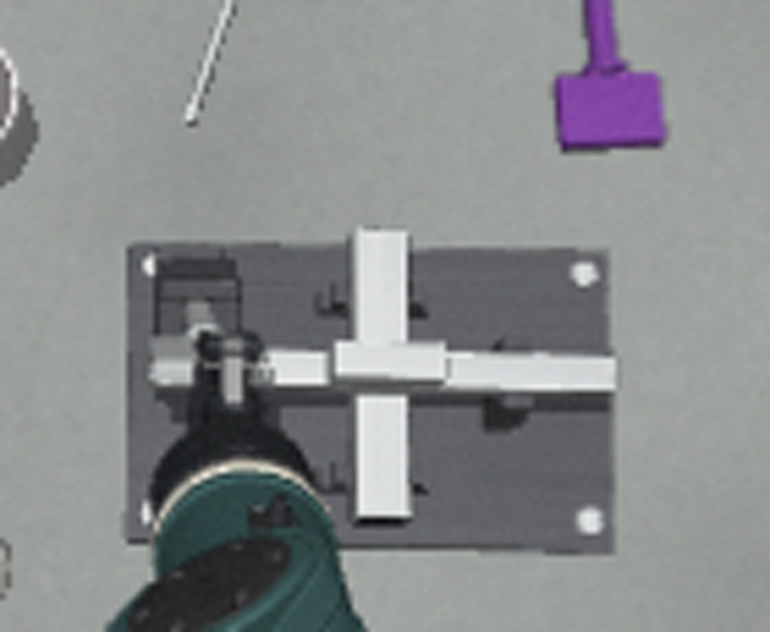

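Run:
```python
from h import *
q,r,o=cur()
for cam,o0,f in(('top',(290,150),5.5),('scene',(170,100),4.4)):
    for n,p in (('tcp',q),('back20',q-r.apply([0,20,0])),('fing+',q+r.apply([0,-8,21])),('fing-',q+r.apply([0,-8,-21])),('headtop',cr(C0,YAW,M+ax*100)),('wing',cr(C0,YAW,M+ax*79+yy*30))):
        print(cam,n,(proj(cam,[p])[0]-o0+.5)*f)
```

```text
top tcp [212.037 404.986]
top back20 [214.913 418.377]
top fing+ [214.721 369.506]
top fing- [211.644 450.729]
top headtop [210.314 374.061]
top wing [149.237 360.289]
scene tcp [405.575 234.508]
scene back20 [420.653 207.45 ]
scene fing+ [381.945 223.056]
scene fing- [440.535 224.428]
scene headtop [367.576 297.722]
scene wing [376.073 360.178]
```

Run:
```python
import cv2
im=cv2.imread('pics/top2.png')[195:250,310:350]
cv2.imwrite('pics/z.png',cv2.resize(im,None,fx=14,fy=10.9 and 14*0.75,interpolation=cv2.INTER_CUBIC))
```

```text
(no output)
```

View pics/z.png

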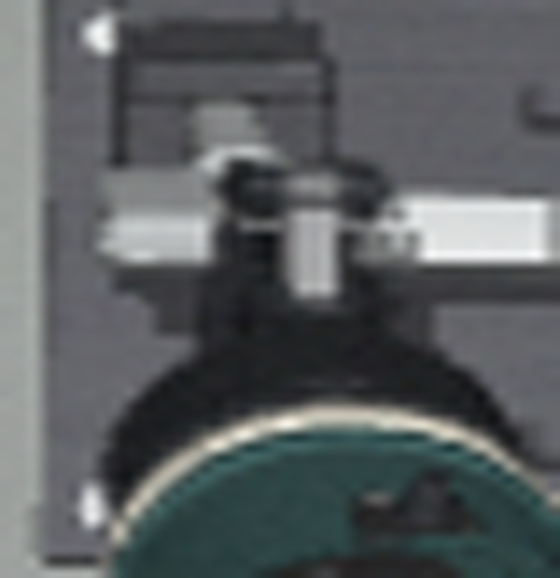

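>>> jog_arm([
  [0.8, 0, -1.4, 0, 0, 0, 0.5],
  [0.8, 0, -1.4, 0, 0, 0, 0.5],
  [0.8, 0, -1.4, 0, 0, 0, 0.5],
  [0.8, 0, -1.4, 0, 0, 0, 0.5],
  [0.8, 0, -1.4, 0, 0, 0, 0.5],
  [0, 0, 0, 0, 0, 0, 0.5],
  [0, 0, 0, 0, 0, 0, 0.5],
])

```text
clock: 3.2
tcp_pos: [509.5, -131.6, 131.0]
eef_rot: [-59.9, -0.0, -91.0]
ft_force: [0.1, 0.0, 0.4]
finger_gap: 0.5
```

Run:
```python
from h import *
delta(*pinpose(66));print(get_obs()['joints'])
for n,(x0,y0,x1,y1),f in(('top',(310,170,360,245),8),('scene',(170,100,310,235),4.4)):
    im=capture(n);cv2.imwrite(f"pics/{n}3.png",im);cv2.imwrite(f"pics/{n}3c.png",cv2.resize(im[y0:y1,x0:x1],None,fx=f,fy=f,interpolation=cv2.INTER_CUBIC))
```

```text
cur [ 509.547 -131.627  131.048] tgt [ 511.095 -134.459  127.158] d_cm [ 0.15 -0.28 -0.39] rv [ 0.     0.001 -0.004] 0.2 deg F [0.092 0.006 0.444] M [0.02 0.25 0.03] t 3.2 gap 0.5
[-33.116  14.205 126.108  49.668  20.443 -76.343]
```

View pics/scene3c.png

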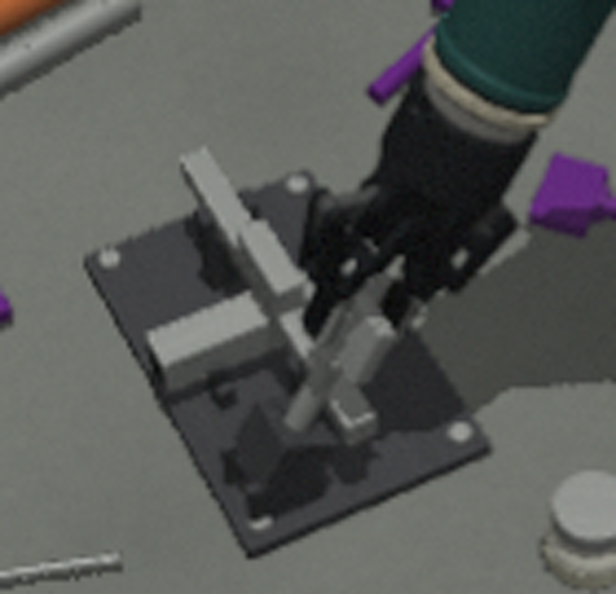

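View pics/top3c.png

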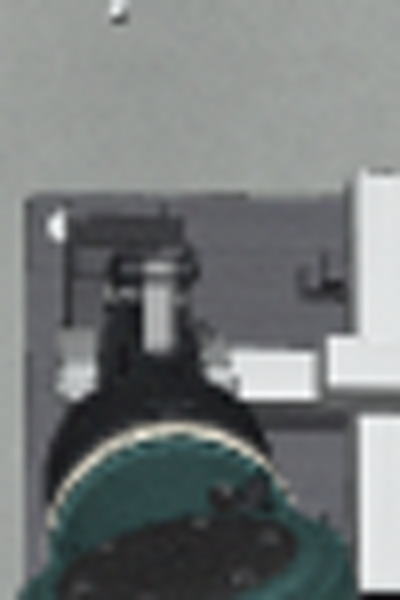

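>>> jog_arm([
  [0.1, -0.2, -0.2, 0, 0, 0, 0.5],
  [0, 0, 0, 0, 0, 0, 0.8],
  [0, 0, 0, 0, 0, 0, 1],
  [0, 0, 0, 0, 0, 0, 1],
  [0, 0, 0, 0, 0, 0, 1],
  [0, 0, 0, 0, 0, 0, 1],
  [0, 0, 0, 0, 0, 0, 1],
], newtons=110)

```text
clock: 4.0
tcp_pos: [510.6, -134.9, 129.0]
eef_rot: [-59.9, -0.1, -91.1]
ft_force: [-5.4, -1.1, 6.0]
finger_gap: 0.144
```

Run:
```python
from h import *
delta(*pinpose(68));print(get_obs()['joints'], Rc.apply(ax))
```

```text
cur [ 510.59  -134.904  128.972] tgt [ 510.095 -134.438  128.89 ] d_cm [-0.05  0.05 -0.01] rv [ 0.001  0.002 -0.002] 0.2 deg F [-5.387 -1.146  6.039] M [-0.14  0.73 -0.08] t 4.0 gap 0.144
[-33.402  14.61  126.032  50.459  20.269 -77.364] [-0.5    0.01   0.866]
```

>>> jog_arm([
  [0, 0, 0, 0.06, -0.001, -0.104, 1],
  [-0.05, 0, 0.09, 0.065, -0.001, -0.113, 1],
  [-0.08, 0, 0.13, 0.065, -0.001, -0.113, 1],
  [-0.08, 0, 0.13, 0.065, -0.001, -0.113, 1],
  [0, 0, 0, 0, 0, 0, 1],
])

```text
clock: 4.5
tcp_pos: [508.9, -134.9, 131.4]
eef_rot: [-63.4, 14.2, -117.2]
ft_force: [7.5, -1.3, -13.5]
finger_gap: 0.148
```

Run:
```python
from h import *
delta(*pinpose(68,-28));print(get_obs()['joints'])
```

```text
cur [ 508.935 -134.883  131.423] tgt [ 510.095 -134.438  128.89 ] d_cm [ 0.12  0.04 -0.25] rv [-0.012 -0.001  0.021] 1.4 deg F [  7.484  -1.336 -13.47 ] M [-0.13  0.36 -0.32] t 4.5 gap 0.148
[-33.455  14.166 125.926  48.871  20.679 -46.238]
```

>>> jog_arm([
  [0, 0, 0, -0.072, 0.001, 0.125, 1],
  [-0.06, 0, 0.1, -0.072, 0.001, 0.125, 1],
  [-0.08, 0, 0.13, -0.072, 0.001, 0.125, 1],
  [-0.08, 0, 0.13, -0.072, 0.001, 0.125, 1],
  [-0.08, 0, 0.13, -0.072, 0.001, 0.125, 1],
  [-0.08, 0, 0.13, -0.072, 0.001, 0.125, 1],
  [-0.08, 0, 0.13, -0.072, 0.001, 0.125, 1],
  [0, 0, 0, 0, 0, 0, 1],
])

```text
clock: 5.3
tcp_pos: [504.1, -134.8, 138.7]
eef_rot: [-63.0, -13.9, -65.6]
ft_force: [5.4, -0.4, -13.8]
finger_gap: 0.147
```

Run:
```python
from h import *
delta(*pinpose(68,0));print(get_obs()['joints'])
for n,(x0,y0,x1,y1),f in(('top',(310,170,360,245),8),('scene',(170,100,310,235),4.4)):
    im=capture(n);cv2.imwrite(f"pics/{n}4.png",im);cv2.imwrite(f"pics/{n}4c.png",cv2.resize(im[y0:y1,x0:x1],None,fx=f,fy=f,interpolation=cv2.INTER_CUBIC))
```

```text
cur [ 504.086 -134.792  138.702] tgt [ 510.095 -134.438  128.89 ] d_cm [ 0.6   0.04 -0.98] rv [ 0.25  -0.003 -0.439] 28.9 deg F [  5.448  -0.353 -13.788] M [-0.23  0.59 -0.04] t 5.3 gap 0.147
[ -34.154   12.947  126.056   47.579   21.887 -103.683]
```

View pics/scene4c.png

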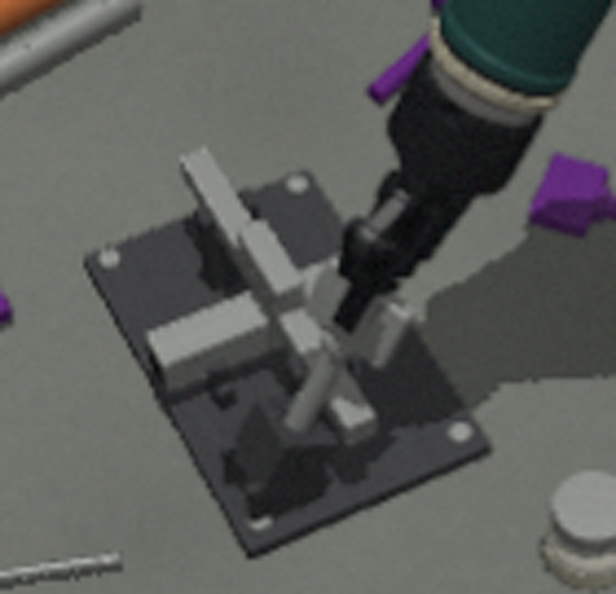

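>>> jog_arm([
  [0, 0, 0, 0.072, -0.001, -0.125, 1],
  [-0.08, 0, 0.13, 0.072, -0.001, -0.125, 1],
  [-0.1, 0, 0.17, 0.072, -0.001, -0.125, 1],
  [-0.1, 0, 0.17, 0.072, -0.001, -0.125, 1],
  [-0.1, 0, 0.17, 0.072, -0.001, -0.125, 1],
  [-0.1, 0, 0.17, 0.072, -0.001, -0.125, 1],
  [-0.08, 0, 0.13, 0.072, -0.001, -0.125, 1],
  [0, 0, 0, 0, 0, 0, 1],
])

```text
clock: 6.2
tcp_pos: [498.7, -134.8, 148.5]
eef_rot: [-63.4, 14.2, -117.3]
ft_force: [5.5, -0.1, -10.7]
finger_gap: 0.143
```

>>> jog_arm([
  [0, 0, 0, -0.072, 0.001, 0.125, 1],
  [-0.08, 0, 0.13, -0.072, 0.001, 0.125, 1],
  [-0.1, 0, 0.17, -0.072, 0.001, 0.125, 1],
  [-0.1, 0, 0.17, -0.072, 0.001, 0.125, 1],
  [-0.1, 0, 0.17, -0.072, 0.001, 0.125, 1],
  [-0.1, 0, 0.17, -0.072, 0.001, 0.125, 1],
  [-0.08, 0, 0.13, -0.072, 0.001, 0.125, 1],
  [0, 0, 0, 0, 0, 0, 1],
])

```text
clock: 7.0
tcp_pos: [492.8, -134.7, 157.9]
eef_rot: [-63.0, -13.9, -65.6]
ft_force: [1.1, -2.2, -4.9]
finger_gap: 0.144
```

Run:
```python
from h import *
delta(*pinpose(68,0));print(get_obs()['joints'])
for n,(x0,y0,x1,y1),f in(('scene',(170,100,310,235),4.4),):
    im=capture(n);cv2.imwrite(f"pics/{n}5.png",im);cv2.imwrite(f"pics/{n}5c.png",cv2.resize(im[y0:y1,x0:x1],None,fx=f,fy=f,interpolation=cv2.INTER_CUBIC))
```

```text
cur [ 492.765 -134.693  157.904] tgt [ 510.095 -134.438  128.89 ] d_cm [ 1.73  0.03 -2.9 ] rv [ 0.25  -0.003 -0.438] 28.9 deg F [ 1.054 -2.169 -4.884] M [-0.36  0.75 -0.11] t 7.0 gap 0.144
[-35.265   9.707 125.956  42.575  24.765 -99.088]
```

View pics/scene5c.png

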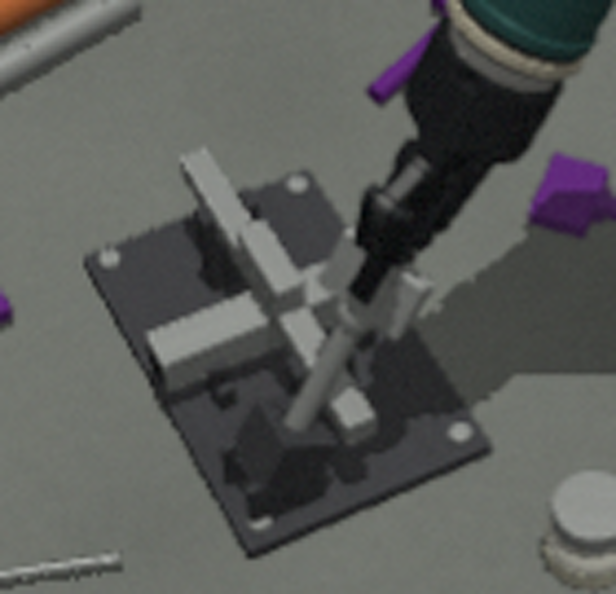

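>>> jog_arm([
  [-0.08, 0, 0.13, 0.07, -0.001, -0.121, 1],
  [-0.1, 0, 0.17, 0.07, -0.001, -0.121, 1],
  [-0.15, 0, 0.26, 0.07, -0.001, -0.121, 1],
  [-0.3, 0, 0.52, 0.04, 0, -0.07, 1],
  [-0.5, 0, 0.87, 0, 0, 0, 1],
  [-0.5, 0, 0.87, 0, 0, 0, 1],
  [-0.8, 0, 1.4, 0, 0, 0, 1],
  [-0.8, 0, 1.4, 0, 0, 0, 1],
])

```text
clock: 7.85
tcp_pos: [459.9, -134.5, 215.2]
eef_rot: [-59.9, 0.1, -91.2]
ft_force: [-0.1, -0.1, -2.2]
finger_gap: 0.148
```

Run:
```python
from h import *
delta(*pinpose(68,0));print(get_obs()['joints'])
for n,(x0,y0,x1,y1),f in(('scene',(170,100,310,235),4.4),):
    im=capture(n);cv2.imwrite(f"pics/{n}6.png",im);cv2.imwrite(f"pics/{n}6c.png",cv2.resize(im[y0:y1,x0:x1],None,fx=f,fy=f,interpolation=cv2.INTER_CUBIC))
```

```text
cur [ 459.935 -134.451  215.22 ] tgt [ 510.095 -134.438  128.89 ] d_cm [ 5.02  0.   -8.63] rv [-0.001  0.001 -0.   ] 0.1 deg F [-0.087 -0.071 -2.189] M [0.05 0.49 0.  ] t 7.85 gap 0.148
[-38.759   0.315 124.526  32.338  34.946 -61.073]
```

View pics/scene6c.png

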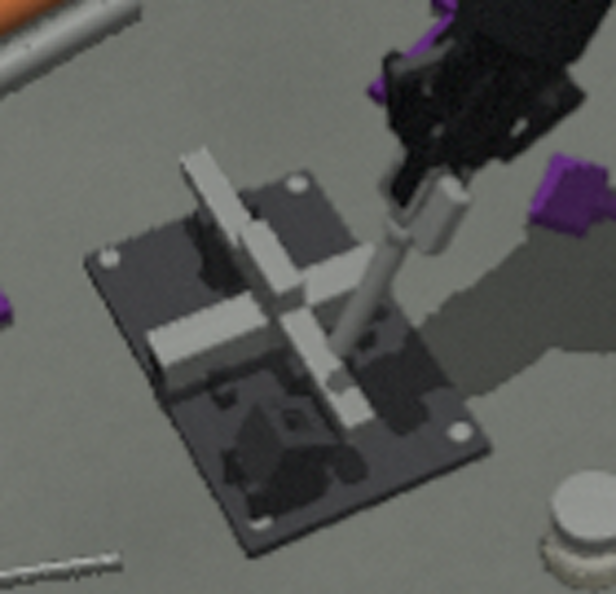

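```bash
cat >> h.py <<'E'
def tinpose(tipz,dx=15,deg=20,tcp=108):
    t=np.radians(deg);a=np.array([-np.sin(t),0,np.cos(t)]);p=np.array([np.cos(t),0,np.sin(t)])
    return np.array([665+dx,3,tipz])+tcp*a, Rt(-a,p)
E
python3 - <<'E'
from h import *
delta(*tinpose(115))
E
```

```text
cur [ 460.015 -134.769  217.138] tgt [643.062   3.    216.487] d_cm [18.3  13.78 -0.07] rv [ 0.004  0.178 -0.001] 10.2 deg F [ 0.106  1.21  -1.355] M [0.09 0.4  0.04] t 7.9 gap 0.143
```

>>> jog_arm([
  [0.5, 1, 2.0, 0, 0, 0, 1],
  [1.5, 1.5, 1.2, 0, 0, 0, 1],
  [2, 1.5, 0.2, 0, 0.04, 0, 1],
  [2, 1.5, 0, 0, 0.04, 0, 1],
  [2, 1.5, 0, 0, 0.04, 0, 1],
  [2, 1.5, 0, 0, 0.03, 0, 1],
  [2, 1.5, 0, 0, 0.025, 0, 1],
  [2, 1.5, 0, 0, 0, 0, 1],
])

```text
clock: 8.7
tcp_pos: [602.1, -18.7, 248.8]
eef_rot: [-69.9, -0.2, -91.1]
ft_force: [-0.5, 0.3, -1.9]
finger_gap: 0.143
```

Run:
```python
from h import *
delta(*tinpose(115))
```

```text
cur [602.121 -18.749 248.782] tgt [643.062   3.    216.487] d_cm [ 4.09  2.17 -3.23] rv [ 0.003  0.001 -0.001] 0.2 deg F [-0.472  0.329 -1.921] M [-0.02  0.29 -0.  ] t 8.7 gap 0.143
```

>>> jog_arm([
  [1.5, 0.8, 0, 0, 0, 0, 1],
  [1.5, 0.7, 0, 0, 0, 0, 1],
  [0.6, 0.2, -1.5, 0, 0, 0, 1],
  [0, 0, -1.5, 0, 0, 0, 1],
  [0, 0, 0, 0, 0, 0, 1],
  [0, 0, 0, 0, 0, 0, 1],
])

```text
clock: 9.3
tcp_pos: [636.3, -3.1, 218.5]
eef_rot: [-70.0, -0.2, -91.2]
ft_force: [-0.5, -0.1, -2.9]
finger_gap: 0.147
```

Run:
```python
from h import *
delta(*tinpose(115))
q,r,o=cur()
for n,(x0,y0,x1,y1),f in(('top',(220,120,360,230),5.5),('scene',(150,130,290,290),3.6)):
    im=capture(n);cv2.imwrite(f"pics/{n}7.png",im);im=cv2.resize(im[y0:y1,x0:x1],None,fx=f,fy=f,interpolation=cv2.INTER_CUBIC)
    c=((proj(n,[q+r.apply([0,108,0])])[0]+.5-[x0,y0])*f).astype(int);cv2.circle(im,c,4,(0,0,255),1)
    cv2.imwrite(f"pics/{n}7c.png",im)
```

```text
cur [636.261  -3.15  218.528] tgt [643.062   3.    216.487] d_cm [ 0.68  0.61 -0.2 ] rv [ 0.003  0.    -0.001] 0.2 deg F [-0.463 -0.148 -2.859] M [0.02 0.36 0.  ] t 9.3 gap 0.147
```

View pics/scene7c.png

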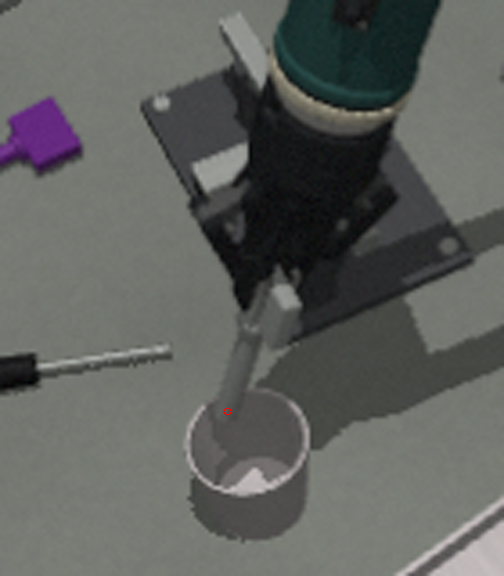

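View pics/top7c.png

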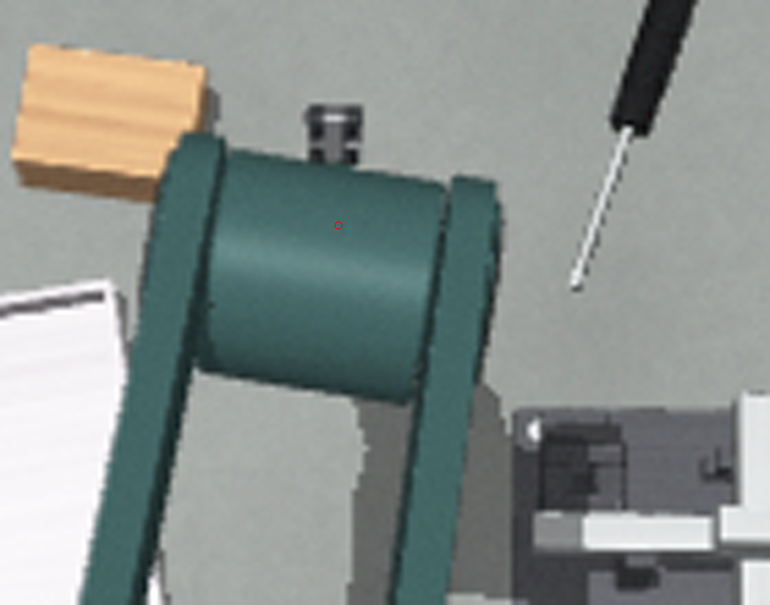

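>>> jog_arm([
  [0.6, 0.5, 0, 0, 0, 0, 1],
  [0, 0, -1.5, 0, 0, 0, 1],
  [0, 0, -2, 0, 0, 0, 1],
  [0, 0, -2, 0, 0, 0, 1],
  [0, 0, -2, 0, 0, 0, 1],
  [0, 0, -1, 0, 0, 0, 1],
  [0, 0, -0.5, 0, 0, 0, 1],
  [0, 0, 0, 0, 0, 0, 1],
])

```text
clock: 10.2
tcp_pos: [643.0, 2.2, 128.9]
eef_rot: [-69.9, -0.2, -91.1]
ft_force: [-0.0, -0.4, -2.8]
finger_gap: 0.145
```

Run:
```python
from h import *
delta(*tinpose(8))
q,r,o=cur()
for n,(x0,y0,x1,y1),f in(('scene',(150,150,290,290),4),):
    im=capture(n);cv2.imwrite(f"pics/{n}8.png",im);im=cv2.resize(im[y0:y1,x0:x1],None,fx=f,fy=f,interpolation=cv2.INTER_CUBIC)
    cv2.imwrite(f"pics/{n}8c.png",im)
```

```text
cur [643.009   2.214 128.915] tgt [643.062   3.    109.487] d_cm [ 0.01  0.08 -1.94] rv [ 0.003  0.002 -0.001] 0.2 deg F [-0.022 -0.426 -2.772] M [0.01 0.35 0.03] t 10.2 gap 0.145
```

View pics/scene8c.png

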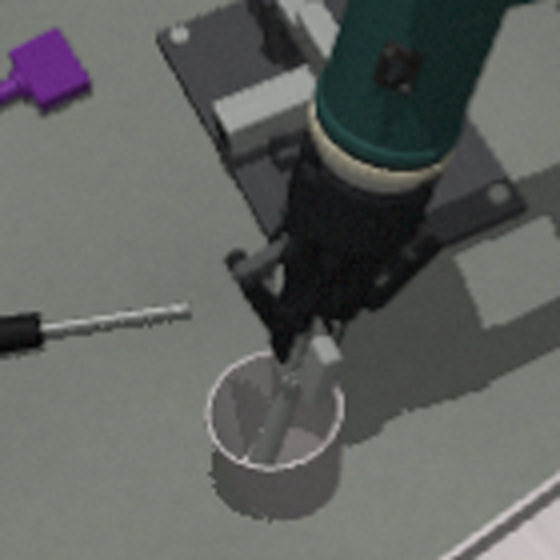

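>>> jog_arm([
  [0, 0, -0.6, 0, 0, 0, 1],
  [0, 0, -0.5, 0, 0, 0, 1],
  [0, 0, -0.4, 0, 0, 0, 1],
  [0, 0, -0.2, 0, 0, 0, 1],
  [0, 0, 0, 0, 0, 0, 1],
])

```text
clock: 10.75
tcp_pos: [642.4, 2.2, 111.4]
eef_rot: [-70.0, -0.2, -91.1]
ft_force: [-0.4, 0.3, -2.0]
finger_gap: 0.148
```

>>> jog_arm([
  [0, 0, -0.15, 0, 0, 0, 1],
  [0, 0, -0.15, 0, 0, 0, 1],
  [0, 0, 0, 0, 0, 0, 1],
])

```text
clock: 11.05
tcp_pos: [642.6, 2.1, 108.8]
eef_rot: [-69.9, -0.2, -91.1]
ft_force: [-0.1, -0.6, -3.4]
finger_gap: 0.145
```

>>> jog_arm([
  [0, 0, -0.15, 0, 0, 0, 1],
  [0, 0, 0, 0, 0, 0, 1],
])

```text
clock: 11.25
tcp_pos: [642.9, 2.1, 107.9]
eef_rot: [-69.9, -0.2, -91.1]
ft_force: [-1.7, -0.0, 2.0]
finger_gap: 0.148
```

>>> jog_arm([
  [0, 0, 0, 0, 0, 0, 0.8],
  [0, 0, 0, 0, 0, 0, 0.75],
  [0, 0, 0, 0, 0, 0, 0.7],
  [0, 0, 0, 0, 0, 0, 0.65],
  [0, 0, 0, 0, 0, 0, 0.6],
  [0, 0, 0, 0, 0, 0, 0.55],
  [0, 0, 0, 0, 0, 0, 0.55],
], newtons=30)

```text
clock: 11.95
tcp_pos: [642.7, 2.1, 107.3]
eef_rot: [-69.9, -0.2, -91.1]
ft_force: [-0.5, -0.5, -0.9]
finger_gap: 0.452
```

Run:
```python
from h import *
delta(*tinpose(8))
for n,(x0,y0,x1,y1),f in(('scene',(150,150,290,290),4),):
    im=capture(n);cv2.imwrite(f"pics/{n}9.png",im);im=cv2.resize(im[y0:y1,x0:x1],None,fx=f,fy=f,interpolation=cv2.INTER_CUBIC)
    cv2.imwrite(f"pics/{n}9c.png",im)
```

```text
cur [642.703   2.147 107.349] tgt [643.062   3.    109.487] d_cm [0.04 0.09 0.21] rv [ 0.003  0.001 -0.001] 0.2 deg F [-0.455 -0.479 -0.941] M [-0.    0.21  0.02] t 11.95 gap 0.452
```

View pics/scene9c.png

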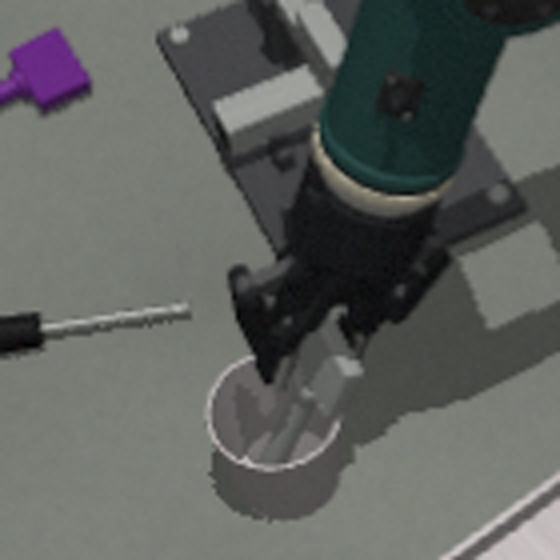

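>>> jog_arm([
  [0, 0, 0, 0, 0, 0, 0.45],
  [0, 0, 0, 0, 0, 0, 0.35],
  [0, 0, 0, 0, 0, 0, 0.35],
  [-0.2, 0, 0.55, 0, 0, 0, 0.35],
  [-0.34, 0, 0.94, 0, 0, 0, 0.35],
  [-0.5, 0, 1.4, 0, 0, 0, 0.35],
  [-0.5, 0, 1.4, 0, 0, 0, 0.35],
  [-0.7, 0, 1.9, 0, 0, 0, 0.35],
])

```text
clock: 12.8
tcp_pos: [619.7, 2.1, 170.7]
eef_rot: [-69.9, -0.2, -91.1]
ft_force: [0.0, 0.3, 0.4]
finger_gap: 0.652
```

>>> jog_arm([
  [-2, -1.5, 1.9, 0, 0, 0, 0.35],
  [-3, -3, 1, 0, -0.06, 0, 0.35],
  [-3, -3, 0, 0, 0, 0, 0.35],
])

```text
clock: 13.1
tcp_pos: [539.4, -72.9, 200.9]
eef_rot: [-66.2, -0.2, -91.0]
ft_force: [-0.2, -0.1, -0.4]
finger_gap: 0.649
```

Run:
```python
from h import *
print(cur())
ims=[]
for n,(x0,y0,x1,y1),f in(('scene',(150,150,290,290),4),('top',(225,130,365,270),4)):
    im=capture(n);cv2.imwrite(f"pics/{n}10.png",im);ims.append(cv2.resize(im[y0:y1,x0:x1],(400,400),interpolation=cv2.INTER_CUBIC))
cv2.imwrite("pics/b10.png",np.hstack(ims))
```

```text
(array([539.357, -72.879, 200.856]), Rotation.from_matrix(array([[-0.018,  0.403,  0.915],
                            [-1.   , -0.011, -0.015],
                            [ 0.004, -0.915,  0.404]])), {'clock': 13.1, 'joints': array([-20.095,   8.075, 114.818,  12.932,  35.107, -28.288]), 'joint_velocities': array([-54.383, -19.774,  27.571,  34.846,   3.906, -77.725]), 'joint_efforts': array([  8.425, -34.473, -26.076,   0.242,  -2.901,   1.753]), 'tcp_pos': array([539.357, -72.879, 200.856]), 'eef_rot': array([-66.198,  -0.218, -91.006]), 'ft_force': array([-0.196, -0.119, -0.407]), 'moment': array([ 0.03 ,  0.246, -0.002]), 'finger_gap': 0.6493274566899947})
```

View pics/b10.png

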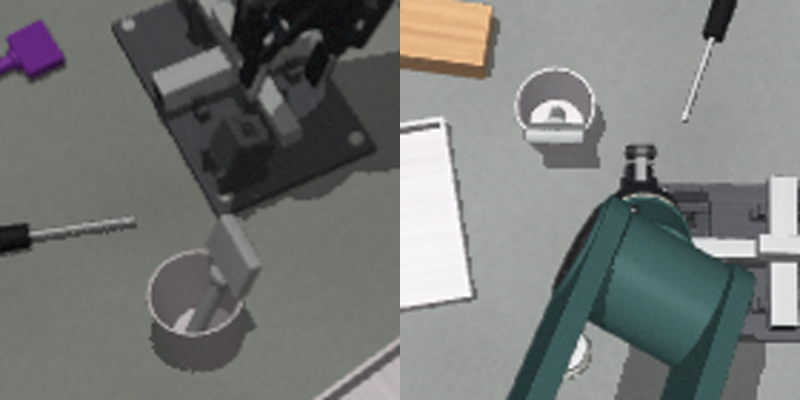

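```bash
cat >> h.py <<'E'
def barpose(z): return cr(C0,YAW,[0,0,z]),Rt([0,0,-1],[1,0,0])
E
python3 - <<'E'
from h import *
delta(*barpose(150))
E
```

```text
cur [536.341 -74.74  199.167] tgt [ 512.  -234.5  150. ] d_cm [ -2.43 -15.98  -4.92] rv [0.011 0.41  0.001] 23.5 deg F [ 0.957  0.369 -0.492] M [0.08 0.19 0.  ] t 13.2 gap 0.653
```

>>> jog_arm([
  [-0.4, -3, 0, 0, 0.09, 0, 0.35],
  [-0.5, -3.2, 0, 0, 0.09, 0, 0.35],
  [-0.5, -3.2, 0, 0, 0.09, 0, 0.35],
  [-0.5, -3.2, 0, 0, 0.09, 0, 0.35],
  [-0.4, -3, -1, 0, 0.05, 0, 0.35],
  [0, 0, -1, 0, 0, 0, 0.35],
  [0, 0, 0, 0, 0, 0, 0.35],
])

```text
clock: 13.9
tcp_pos: [516.9, -228.5, 177.5]
eef_rot: [-90.0, -0.5, -91.0]
ft_force: [-0.6, -0.2, -0.1]
finger_gap: 0.654
```

Run:
```python
from h import *
delta(*barpose(150))
```

```text
cur [ 516.937 -228.458  177.517] tgt [ 512.  -234.5  150. ] d_cm [-0.49 -0.6  -2.75] rv [ 0.009 -0.001 -0.003] 0.5 deg F [-0.629 -0.244 -0.105] M [0.08 0.01 0.02] t 13.9 gap 0.654
```

>>> jog_arm([
  [-0.4, -0.5, -1.5, 0.009, 0, -0.003, 0.35],
  [0, 0, -2, 0, 0, 0, 0.35],
  [0, 0, -2, 0, 0, 0, 0.35],
  [0, 0, -1.5, 0, 0, 0, 0.35],
  [0, 0, -1.2, 0, 0, 0, 0.35],
  [0, 0, 0, 0, 0, 0, 0.35],
  [0, 0, 0, 0, 0, 0, 0.35],
])

```text
clock: 14.6
tcp_pos: [513.2, -233.6, 96.5]
eef_rot: [-90.0, -0.0, -91.1]
ft_force: [0.3, -0.1, 0.8]
finger_gap: 0.65
```

Run:
```python
from h import *
delta(*barpose(80))
for n,(x0,y0,x1,y1),f in(('scene',(170,100,310,235),4.4),):
    im=capture(n);cv2.imwrite(f"pics/{n}11.png",im);cv2.imwrite(f"pics/{n}11c.png",cv2.resize(im[y0:y1,x0:x1],None,fx=f,fy=f,interpolation=cv2.INTER_CUBIC))
```

```text
cur [ 513.241 -233.572   96.489] tgt [ 512.  -234.5   80. ] d_cm [-0.12 -0.09 -1.65] rv [ 0.001  0.001 -0.001] 0.1 deg F [ 0.255 -0.071  0.833] M [-0.02 -0.02 -0.01] t 14.6 gap 0.65
```

View pics/scene11c.png

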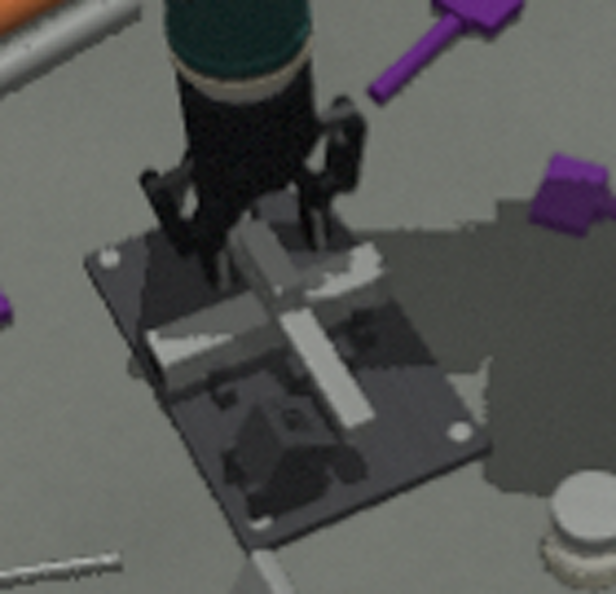

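>>> jog_arm([
  [-0.1, -0.1, -0.8, 0, 0, 0, 0.35],
  [0, 0, -0.8, 0, 0, 0, 0.5],
  [0, 0, 0, 0, 0, 0, 0.8],
  [0, 0, 0, 0, 0, 0, 1],
  [0, 0, 0, 0, 0, 0, 1],
  [0, 0, 0, 0, 0, 0, 1],
  [0, 0, 0, 0, 0, 0, 1],
], newtons=80)

```text
clock: 15.35
tcp_pos: [512.0, -234.7, 80.0]
eef_rot: [-90.0, -0.0, -91.2]
ft_force: [-1.0, -0.5, -5.6]
finger_gap: 0.216
```

>>> jog_arm([
  [0, 0, 0.5, 0, 0, 0, 1],
  [0, 0, 1, 0, 0, 0, 1],
  [0, 0, 1.5, 0, 0, 0, 1],
  [0, 0, 2, 0, 0, 0, 1],
  [0, 0, 2, 0, 0, 0, 1],
])

```text
clock: 15.85
tcp_pos: [512.2, -234.8, 151.6]
eef_rot: [-90.0, -0.0, -91.2]
ft_force: [0.4, 0.5, -5.4]
finger_gap: 0.22
```

```bash
cat >> h.py <<'E'
T0=np.array([546.8,254.1,0]);TY=9.3
def traypose(dx,dy,z): 
    Rr=R.from_euler('z',TY,degrees=True);y=[0,0,-1];zz=[1,0,0]
    return T0+Rr.apply([dx,dy,z]), Rr*R.from_matrix(np.stack([np.cross(y,zz),y,zz],1))
E
python3 - <<'E'
from h import *
delta(*traypose(-35,0,130))
for n,(x0,y0,x1,y1),f in(('scene',(170,100,310,235),4.4),):
    im=capture(n);cv2.imwrite(f"pics/{n}12.png",im);cv2.imwrite(f"pics/{n}12c.png",cv2.resize(im[y0:y1,x0:x1],None,fx=f,fy=f,interpolation=cv2.INTER_CUBIC))
E
```

```text
cur [ 512.2   -234.752  151.608] tgt [512.26  248.444 130.   ] d_cm [ 0.01 48.32 -2.16] rv [0.001 0.001 0.182] 10.5 deg F [ 0.397  0.455 -5.425] M [-0.04  0.02  0.02] t 15.85 gap 0.22
```

View pics/scene12c.png

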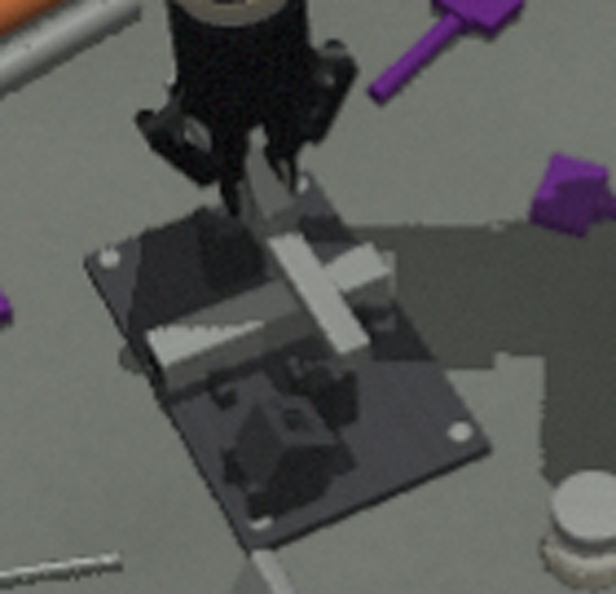

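>>> jog_arm([
  [0, 1, 1.5, 0, 0, 0, 1],
  [0, 3, 1, 0, 0, 0, 1],
  [0, 4.5, 0, 0, 0, 0, 1],
  [0, 4.8, 0, 0, 0, 0, 1],
  [0, 4.8, 0, 0, 0, 0.03, 1],
  [0, 4.8, 0, 0, 0, 0.03, 1],
  [0, 4.8, 0, 0, 0, 0.03, 1],
  [0, 4.8, 0, 0, 0, 0.03, 1],
])

```text
clock: 16.7
tcp_pos: [511.2, 92.5, 175.5]
eef_rot: [-90.0, -0.0, -84.2]
ft_force: [1.5, 0.3, -6.1]
finger_gap: 0.216
```

>>> jog_arm([
  [0, 4.5, 0, 0, 0, 0.03, 1],
  [0, 4, 0, 0, 0, 0.032, 1],
  [0, 3, 0, 0, 0, 0, 1],
  [0, 2, -1, 0, 0, 0, 1],
  [0, 1, -1, 0, 0, 0, 1],
  [0, 0, 0, 0, 0, 0, 1],
  [0, 0, 0, 0, 0, 0, 1],
])

```text
clock: 17.4
tcp_pos: [511.4, 234.3, 154.8]
eef_rot: [-90.1, -0.1, -80.7]
ft_force: [-0.3, -1.3, -5.6]
finger_gap: 0.218
```

Run:
```python
from h import *
delta(*traypose(-35,0,100))
ims=[]
for n,(x0,y0,x1,y1),f in(('scene',(200,200,410,410),4),('top',(130,120,310,300),4)):
    im=capture(n);cv2.imwrite(f"pics/{n}13.png",im);ims.append(cv2.resize(im[y0:y1,x0:x1],(400,400),interpolation=cv2.INTER_CUBIC))
cv2.imwrite("pics/b13.png",np.hstack(ims))
```

```text
cur [511.45  234.323 154.789] tgt [512.26  248.444 100.   ] d_cm [ 0.08  1.41 -5.48] rv [ 0.002 -0.001  0.   ] 0.1 deg F [-0.283 -1.252 -5.559] M [-0.05  0.    0.04] t 17.4 gap 0.218
```

View pics/b13.png

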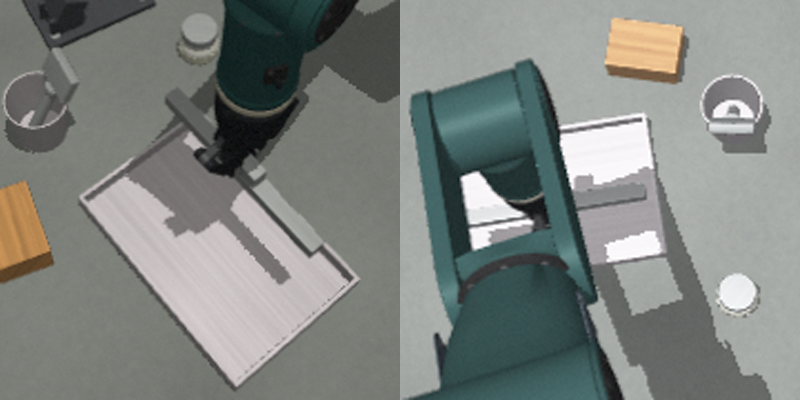

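>>> jog_arm([
  [0.1, 1.3, 0, 0, 0, 0, 1],
  [0, 0, -1.5, 0, 0, 0, 1],
  [0, 0, -2, 0, 0, 0, 1],
  [0, 0, -2, 0, 0, 0, 1],
  [0, 0, -2, 0, 0, 0, 1],
  [0, 0, -1.5, 0, 0, 0, 1],
  [0, 0, -0.8, 0, 0, 0, 1],
  [0, 0, 0, 0, 0, 0, 1],
])

```text
clock: 18.3
tcp_pos: [513.0, 247.9, 56.6]
eef_rot: [-90.1, -0.1, -80.8]
ft_force: [-0.2, 0.8, -5.0]
finger_gap: 0.222
```

Run:
```python
from h import *
delta(*traypose(-35,0,23))
ims=[]
for n,(x0,y0,x1,y1),f in(('scene',(200,200,410,410),4),('top',(130,120,310,300),4)):
    im=capture(n);cv2.imwrite(f"pics/{n}14.png",im);ims.append(cv2.resize(im[y0:y1,x0:x1],(400,400),interpolation=cv2.INTER_CUBIC))
cv2.imwrite("pics/b14.png",np.hstack(ims))
```

```text
cur [513.011 247.88   56.597] tgt [512.26  248.444  23.   ] d_cm [-0.08  0.06 -3.36] rv [ 0.001 -0.001  0.001] 0.1 deg F [-0.216  0.797 -4.986] M [-0.05  0.04  0.01] t 18.3 gap 0.222
```

View pics/b14.png

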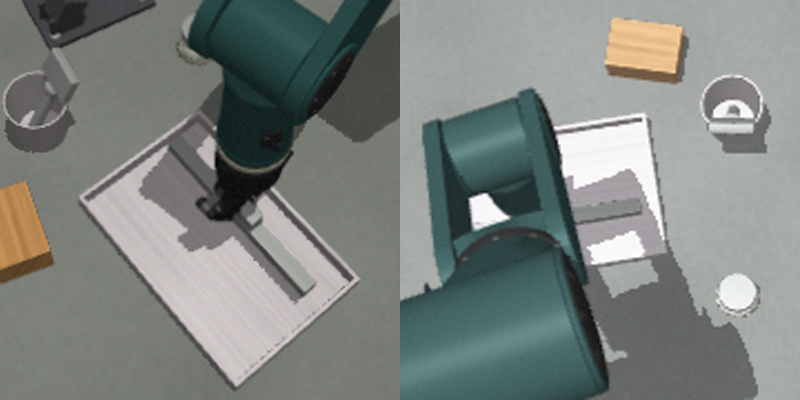

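Well inside the tray. Lower gently.

>>> jog_arm([
  [0, 0, -1.2, 0, 0, 0, 1],
  [0, 0, -1, 0, 0, 0, 1],
  [0, 0, -0.5, 0, 0, 0, 1],
  [0, 0, -0.3, 0, 0, 0, 1],
  [0, 0, -0.1, 0, 0, 0, 1],
  [0, 0, -0.1, 0, 0, 0, 1],
  [0, 0, 0, 0, 0, 0, 1],
])

```text
clock: 19.1
tcp_pos: [513.5, 248.2, 25.4]
eef_rot: [-90.0, -0.0, -80.7]
ft_force: [0.4, 1.0, -5.6]
finger_gap: 0.218
```

>>> jog_arm([
  [0, 0, -0.15, 0, 0, 0, 1],
  [0, 0, -0.1, 0, 0, 0, 1],
  [0, 0, 0, 0, 0, 0, 1],
])

```text
clock: 19.4
tcp_pos: [513.5, 248.2, 23.0]
eef_rot: [-89.9, -0.0, -80.7]
ft_force: [-0.5, 0.2, -3.6]
finger_gap: 0.217
```

>>> jog_arm([
  [0, 0, -0.1, 0, 0, 0, 1],
  [0, 0, 0, 0, 0, 0, 0.7],
  [0, 0, 0, 0, 0, 0, 0.5],
  [0, 0, 0, 0, 0, 0, 0.5],
  [0, 0, 1, 0, 0, 0, 0.5],
  [0, 0, 2, 0, 0, 0, 0.5],
  [0, 0, 4, 0, 0, 0, 0.5],
  [0, -2, 4, 0, 0, 0, 0.4],
])

```text
clock: 20.2
tcp_pos: [513.2, 229.4, 133.2]
eef_rot: [-90.0, -0.0, -80.6]
ft_force: [0.9, -0.0, 0.8]
finger_gap: 0.601
```

```bash
cat >> h.py <<'E'
def tubepose(z): return cr(C0,YAW,[0,0,z]),Rt([0,0,-1],[0,-1,0])
E
python3 - <<'E'
from h import *
delta(*tubepose(130))
E
```

```text
cur [513.186 229.371 133.229] tgt [ 512.  -234.5  130. ] d_cm [ -0.12 -46.39  -0.32] rv [ 0.     0.    -1.755] 100.6 deg F [ 0.92  -0.011  0.784] M [ 0.02 -0.03 -0.05] t 20.2 gap 0.601
```

>>> jog_arm([
  [0, -3.5, 1.5, 0, 0, -0.14, 0.4],
  [0, -4, 0, 0, 0, -0.14, 0.4],
  [0, -4, 0, 0, 0, -0.14, 0.4],
  [0, -4, 0, 0, 0, -0.14, 0.4],
  [0, -4, 0, 0, 0, -0.14, 0.4],
  [0, -4, 0, 0, 0, -0.14, 0.4],
  [0, -4, 0, 0, 0, -0.14, 0.4],
  [0, -4, 0, 0, 0, -0.14, 0.4],
])

```text
clock: 21.0
tcp_pos: [513.3, -88.5, 147.7]
eef_rot: [-89.9, -0.0, -145.2]
ft_force: [0.7, 0.3, 0.5]
finger_gap: 0.599
```

Run:
```python
from h import *
delta(*tubepose(130))
ims=[]
for n,(x0,y0,x1,y1),f in(('scene',(200,200,410,410),4),('top',(130,120,310,300),4)):
    im=capture(n);cv2.imwrite(f"pics/{n}15.png",im);ims.append(cv2.resize(im[y0:y1,x0:x1],(400,400),interpolation=cv2.INTER_CUBIC))
cv2.imwrite("pics/b15.png",np.hstack(ims))
```

```text
cur [513.284 -88.521 147.661] tgt [ 512.  -234.5  130. ] d_cm [ -0.13 -14.6   -1.77] rv [ 0.001  0.    -0.628] 36.0 deg F [0.749 0.323 0.472] M [ 0.   -0.03  0.04] t 21.0 gap 0.599
```

View pics/b15.png

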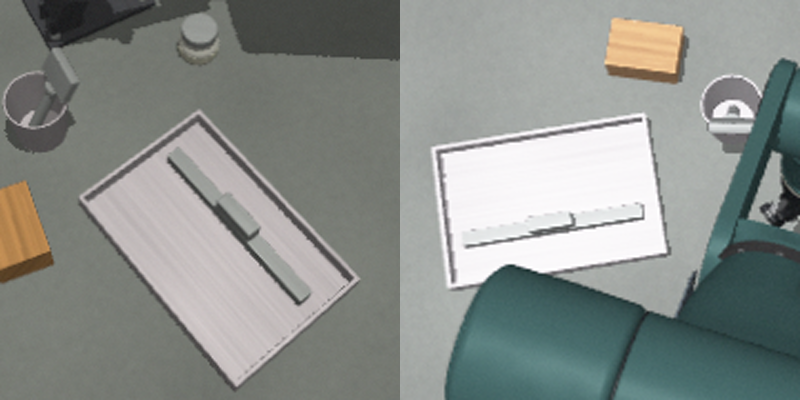

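>>> jog_arm([
  [0, -3.5, 0, 0, 0, -0.12, 0.35],
  [0, -3.5, 0, 0, 0, -0.12, 0.35],
  [0, -3.2, 0, 0, 0, -0.1, 0.35],
  [0, -2.2, 0, 0, 0, -0.1, 0.35],
  [0, 0, 0, 0, 0, -0.06, 0.35],
  [0, 0, 0, 0, 0, 0, 0.35],
  [0, 0, 0, 0, 0, 0, 0.35],
])

```text
clock: 21.8
tcp_pos: [513.3, -210.1, 147.1]
eef_rot: [-90.0, -0.0, -173.4]
ft_force: [-0.7, -0.1, -0.2]
finger_gap: 0.652
```

Run:
```python
from h import *
delta(*tubepose(130));print(get_obs()['joints'])
```

```text
cur [ 513.284 -210.147  147.078] tgt [ 512.  -234.5  130. ] d_cm [-0.13 -2.44 -1.71] rv [ 0.    -0.001 -0.136] 7.8 deg F [-0.739 -0.137 -0.201] M [-0.03  0.03  0.01] t 21.8 gap 0.652
[-29.376  22.117  97.684  -0.043  60.23   54.044]
```

>>> jog_arm([
  [-0.1, -1.5, -1, 0, 0, -0.07, 0.35],
  [0, -0.9, -1, 0, 0, -0.066, 0.35],
  [0, 0, -1, 0, 0, 0, 0.35],
  [0, 0, -1, 0, 0, 0, 0.35],
  [0, 0, 0, 0, 0, 0, 0.35],
  [0, 0, 0, 0, 0, 0, 0.35],
])

```text
clock: 22.4
tcp_pos: [512.1, -234.1, 106.5]
eef_rot: [-90.0, -0.1, 178.8]
ft_force: [-0.6, 0.7, 0.3]
finger_gap: 0.648
```

Run:
```python
from h import *
delta(*tubepose(35))
ims=[]
for n,(x0,y0,x1,y1),f in(('scene',(170,110,290,230),4),('top',(300,160,420,280),4)):
    im=capture(n);cv2.imwrite(f"pics/{n}16.png",im);ims.append(cv2.resize(im[y0:y1,x0:x1],(400,400),interpolation=cv2.INTER_CUBIC))
cv2.imwrite("pics/b16.png",np.hstack(ims))
```

```text
cur [ 512.093 -234.053  106.54 ] tgt [ 512.  -234.5   35. ] d_cm [-0.01 -0.04 -7.15] rv [-0.    -0.002  0.001] 0.1 deg F [-0.634  0.723  0.302] M [-0.   -0.03  0.02] t 22.4 gap 0.648
```

View pics/b16.png

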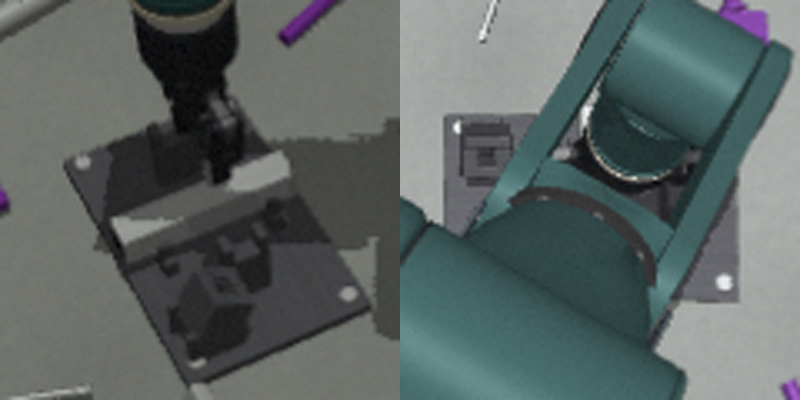

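>>> jog_arm([
  [0, 0, -1.5, 0, 0, 0, 0.35],
  [0, 0, -1.5, 0, 0, 0, 0.35],
  [0, 0, -1.5, 0, 0, 0, 0.35],
  [0, 0, -1, 0, 0, 0, 0.35],
  [0, 0, -1, 0, 0, 0, 0.35],
  [0, 0, -0.6, 0, 0, 0, 0.35],
  [0, 0, 0, 0, 0, 0, 0.35],
])

```text
clock: 23.2
tcp_pos: [512.0, -234.6, 35.2]
eef_rot: [-90.0, -0.1, 178.7]
ft_force: [-0.2, 0.8, 0.5]
finger_gap: 0.651
```

>>> jog_arm([
  [0, 0, -0.4, 0, 0, 0, 0.45],
  [0, 0, 0, 0, 0, 0, 0.7],
  [0, 0, 0, 0, 0, 0, 1],
  [0, 0, 0, 0, 0, 0, 1],
  [0, 0, 0, 0, 0, 0, 1],
  [0, 0, 0, 0, 0, 0, 1],
], newtons=60)

```text
clock: 23.8
tcp_pos: [512.5, -235.1, 32.1]
eef_rot: [-89.9, -0.0, 178.7]
ft_force: [-0.2, -0.8, 2.1]
finger_gap: 0.339
```

>>> jog_arm([
  [0, 0, 0.5, 0, 0, 0, 1],
  [0, 0, 1, 0, 0, 0, 1],
  [0, 0, 2, 0, 0, 0, 1],
  [0, 0, 3, 0, 0, 0, 1],
  [0, 0, 3, 0, 0, 0, 1],
  [0, 0, 2, 0, 0, 0, 1],
])

```text
clock: 24.4
tcp_pos: [512.8, -235.1, 149.4]
eef_rot: [-89.9, 0.1, 178.7]
ft_force: [1.0, -0.4, -3.1]
finger_gap: 0.34
```

Run:
```python
from h import *
delta(*traypose(40,0,130))
ims=[]
for n,(x0,y0,x1,y1),f in(('scene',(170,110,290,230),4),('top',(300,160,420,280),4)):
    im=capture(n);cv2.imwrite(f"pics/{n}17.png",im);ims.append(cv2.resize(im[y0:y1,x0:x1],(400,400),interpolation=cv2.INTER_CUBIC))
cv2.imwrite("pics/b17.png",np.hstack(ims))
```

```text
cur [ 512.828 -235.061  149.372] tgt [586.274 260.564 130.   ] d_cm [ 7.34 49.56 -1.94] rv [0.    0.002 1.756] 100.6 deg F [ 0.966 -0.393 -3.074] M [-0.03 -0.07  0.02] t 24.4 gap 0.34
```

View pics/b17.png

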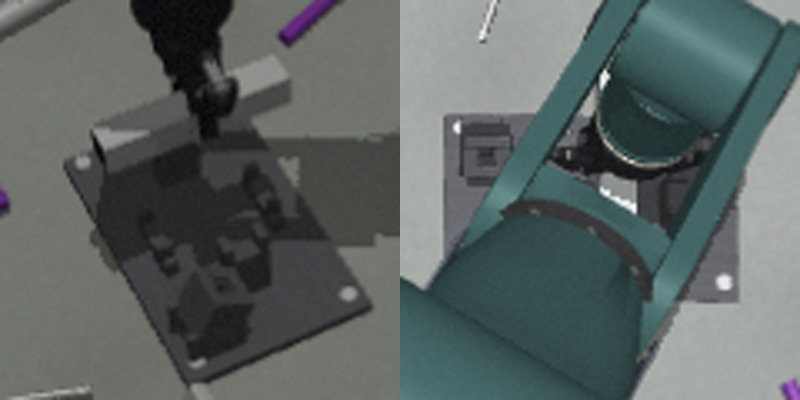

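>>> jog_arm([
  [0, 2.5, 1.5, 0, 0, 0.14, 1],
  [0, 4, 1.5, 0, 0, 0.14, 1],
  [0, 4, 0.5, 0, 0, 0.14, 1],
  [0, 4, 0, 0, 0, 0.14, 1],
  [0, 4, 0, 0, 0, 0.14, 1],
  [0, 4, 0, 0, 0, 0.14, 1],
  [0, 4, 0, 0, 0, 0.14, 1],
  [0, 4, 0, 0, 0, 0.14, 1],
])

```text
clock: 25.3
tcp_pos: [511.0, 71.8, 180.6]
eef_rot: [-90.1, -0.1, -116.8]
ft_force: [1.5, 0.2, -3.7]
finger_gap: 0.344
```

>>> jog_arm([
  [1.5, 4, 0, 0, 0, 0.13, 1],
  [1.5, 4, 0, 0, 0, 0.13, 1],
  [1.5, 4, 0, 0, 0, 0.13, 1],
  [1.5, 3.5, 0, 0, 0, 0.12, 1],
  [1, 2, 0, 0, 0, 0.1, 1],
  [0.3, 1, -1, 0, 0, 0, 1],
  [0, 0, -1, 0, 0, 0, 1],
  [0, 0, 0, 0, 0, 0, 1],
])

```text
clock: 26.1
tcp_pos: [582.4, 253.4, 158.5]
eef_rot: [-90.3, -0.1, -82.3]
ft_force: [-1.3, -0.5, -3.3]
finger_gap: 0.341
```

Run:
```python
from h import *
delta(*traypose(40,0,100))
```

```text
cur [582.428 253.422 158.482] tgt [586.274 260.564 100.   ] d_cm [ 0.38  0.71 -5.85] rv [ 0.003 -0.006  0.029] 1.7 deg F [-1.32  -0.524 -3.295] M [-0.03  0.04  0.  ] t 26.1 gap 0.341
```

>>> jog_arm([
  [0.3, 0.6, 0, 0, 0, 0.025, 1],
  [0, 0, -2, 0, 0, 0, 1],
  [0, 0, -3, 0, 0, 0, 1],
  [0, 0, -3, 0, 0, 0, 1],
  [0, 0, -2, 0, 0, 0, 1],
  [0, 0, -1, 0, 0, 0, 1],
  [0, 0, 0, 0, 0, 0, 1],
])

```text
clock: 26.8
tcp_pos: [587.5, 260.3, 50.8]
eef_rot: [-90.1, -0.1, -80.8]
ft_force: [0.1, 1.2, -3.0]
finger_gap: 0.339
```

Run:
```python
from h import *
delta(*traypose(40,0,7))
ims=[]
for n,(x0,y0,x1,y1),f in(('scene',(200,200,410,410),4),('top',(130,120,310,300),4)):
    im=capture(n);cv2.imwrite(f"pics/{n}18.png",im);ims.append(cv2.resize(im[y0:y1,x0:x1],(400,400),interpolation=cv2.INTER_CUBIC))
cv2.imwrite("pics/b18.png",np.hstack(ims))
```

```text
cur [587.543 260.297  50.797] tgt [586.274 260.564   7.   ] d_cm [-0.13  0.03 -4.38] rv [ 0.001 -0.002  0.002] 0.2 deg F [ 0.072  1.216 -2.999] M [-0.06  0.01 -0.04] t 26.8 gap 0.339
```

View pics/b18.png

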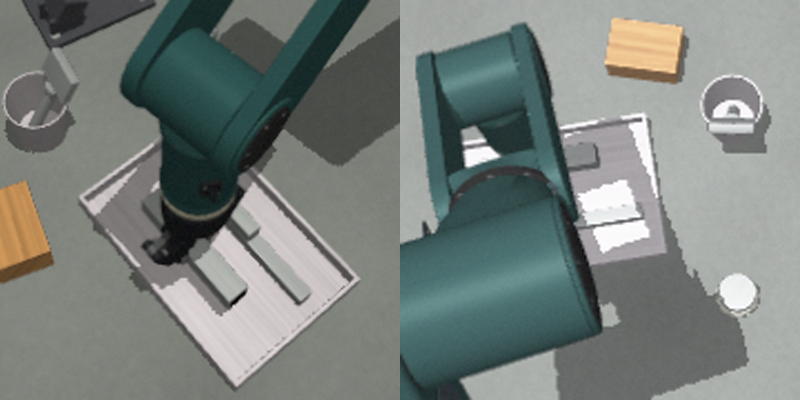

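>>> jog_arm([
  [0, 0, -1.5, 0, 0, 0, 1],
  [0, 0, -1.2, 0, 0, 0, 1],
  [0, 0, -0.7, 0, 0, 0, 1],
  [0, 0, -0.4, 0, 0, 0, 1],
  [0, 0, -0.2, 0, 0, 0, 1],
  [0, 0, -0.1, 0, 0, 0, 1],
  [0, 0, 0, 0, 0, 0, 1],
])

```text
clock: 27.6
tcp_pos: [588.5, 261.2, 10.9]
eef_rot: [-90.0, -0.0, -80.8]
ft_force: [0.3, 1.2, -3.4]
finger_gap: 0.338
```

>>> jog_arm([
  [0, 0, -0.15, 0, 0, 0, 1],
  [0, 0, -0.15, 0, 0, 0, 1],
  [0, 0, 0, 0, 0, 0, 1],
])

```text
clock: 27.9
tcp_pos: [588.3, 261.1, 7.8]
eef_rot: [-90.0, -0.1, -80.8]
ft_force: [-0.9, -0.5, -3.9]
finger_gap: 0.342
```

>>> jog_arm([
  [0, 0, -0.1, 0, 0, 0, 1],
  [0, 0, 0, 0, 0, 0, 1],
])

```text
clock: 28.1
tcp_pos: [588.4, 261.2, 7.2]
eef_rot: [-90.0, -0.0, -80.8]
ft_force: [-1.4, -0.5, 0.2]
finger_gap: 0.342
```

>>> jog_arm([
  [0, 0, 0, 0, 0, 0, 0.6],
  [0, 0, 0, 0, 0, 0, 0.48],
  [0, 0, 0, 0, 0, 0, 0.45],
  [0, 0, 0.5, 0, 0, 0, 0.45],
  [0, 0, 1.5, 0, 0, 0, 0.45],
  [0, 0, 3, 0, 0, 0, 0.45],
  [0, 0, 4, 0, 0, 0, 0.45],
  [-2, 2, 4, 0, 0, 0, 0.4],
])

```text
clock: 28.9
tcp_pos: [570.7, 279.7, 139.4]
eef_rot: [-89.8, -0.1, -80.9]
ft_force: [0.7, 0.2, 0.8]
finger_gap: 0.599
```

>>> jog_arm([
  [-2.5, 4, 2, 0, 0, 0, 0.4],
  [-3, 4, 0, 0, 0, 0, 0.4],
  [-3, 4, 0, 0, 0, 0, 0.4],
  [-3, 4, 0, 0, 0, 0, 0.4],
  [-3, 4, 0, 0, 0, 0, 0.4],
  [-3, 4, 0, 0, 0, 0, 0.4],
  [-2, 3, 0, 0, 0, 0, 0.4],
  [0, 0, 0, 0, 0, 0, 0.4],
])

```text
clock: 29.7
tcp_pos: [370.9, 554.4, 157.9]
eef_rot: [-89.9, 0.1, -80.5]
ft_force: [-0.1, -0.9, -0.1]
finger_gap: 0.599
```

Run:
```python
from h import *
o=get_obs();print(o['clock'],o['tcp_pos'],o['ft_force'])
for n in('scene','top'):
    im=capture(n);cv2.imwrite(f"pics/{n}19.png",im)
    x0,y0,x1,y1=(110,70,400,410) if n=='scene' else (100,80,440,335)
    cv2.imwrite(f"pics/{n}19c.png",cv2.resize(im[y0:y1,x0:x1],None,fx=1.7 if n=='scene' else 2.3,fy=1.7 if n=='scene' else 2.3,interpolation=cv2.INTER_CUBIC))
```

```text
29.7 [370.856 554.374 157.905] [-0.066 -0.905 -0.15 ]
```

View pics/scene19c.png

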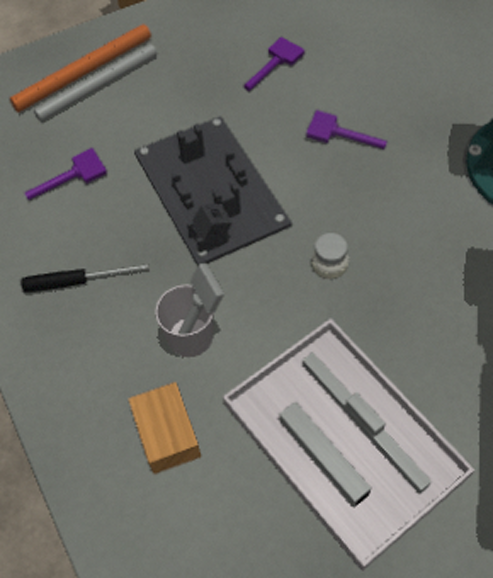

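View pics/top19c.png

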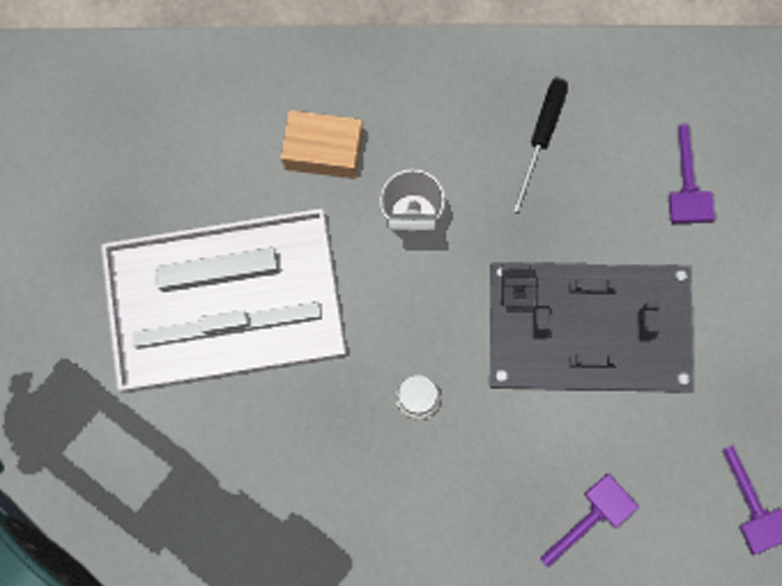

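All three parts are in place and nothing else has moved, so I'll hand in.

```bash
python3 -c "
from station import *
print(finish_job())"
```

```text
the job is handed in; nothing more can be done
None
```

The job is done and handed in at about 30 s of the 72 s allowed.

- **Pin:** I took the flat head and twisted it about 29° clockwise, then to about 29° anticlockwise of where it stood. I repeated this to both sides while drawing the pin out along the bore, a little farther with each twist. The hand's measured angle gives these figures, and a picture after the second twist showed the head turned with it. The pin was then lowered tip first into the tin until the force reading showed contact, and released. It leans with its head over the rim on the robot's side.
- **Bar:** It was lifted straight out of its brackets, lowered into the tray until contact and released.
- **Tube:** It was lifted out of the cradle and lowered into the tray beside the bar in the same way.

**Last checks:** Both final pictures show the cradle empty, the pin standing in the tin, and the bar and tube lying flat and apart inside the tray. The jar, block and screwdriver are where they were, and the robot was clear of everything. The readings I took never showed more than about 16 N at the wrist.

**Disagreement:** The scene camera's picture sat 1 to 2 pixels (about 4 mm) lower than the top camera's at the cradle. I used a position in between, and every grasp worked.

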